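# Raise the dust hood's window to the mark and start the fan

## Robot

A 6-joint arm with a two-finger parallel gripper is mounted at the origin on a cart in front of the work surface, level with it; the furniture and walls round the work are solid. World frame = base frame: x ahead of the robot, y to its left, z up, the work surface at z = 0. Lengths are in m, angles in rad, forces in N, time in s.
With the tool pointing down it reaches from about 0.375 to 0.9 m from the base axis. Payload 3.1 kg.
Tool frame: the origin (TCP) lies on the centre line of the jaws, within the pads' length; the fingertips stand 19 mm ahead of it and the grasp point (between the pads) is the TCP; z points along the fingers, y is the direction in which the jaws open and shut (so a half turn about z gives the same grasp; the last joint's range is limited). The gripper opens to 85 mm and grips with 20 to 120 N. Pads are 22 mm wide; open, the fingers measure 114 mm over their backs; the gripper's body (76 mm by 85 mm) begins 54 mm behind the grasp point. The pads swing forward as they close: fully open they stand 13 mm farther back than shut.
Start: joints at [1.01, 0.527, 1.433, -0, 1.181, -0.178], TCP at [0.233, 0.58, 0.25] pointing down, gripper open.
Joint ranges: [-3.08, 3.08], [-0.75, 2.2], [0.22, 2.44], [-1.43, 4.57], [0, 2.65], [-2.85, 2.85]. Speed limits (rad/s): [2.79, 2.79, 3.14, 3.14, 3.14, 3.14].

## Interface

Orientations are given as a unit quaternion [x, y, z, w].
In Python, from station import manip, imaging, workorder gives the robot as it stands.
- The arm moves only by the shell command python3 -m creep 'ROWS' [FORCE]. ROWS is a JSON object of lists of equal length, an entry for each row: "claw": the finger opening in cm, from 0 to 8.54; "dp": the shift along the tool's x, y, z in cm, a list of three; "roll": the turn about the tool's z in rad. In form: {"claw": [claw, ...], "dp": [[dx, dy, dz], ...], "roll": [roll, ...]}. A call has 1 to 12 rows; each row is the pose to reach, as a shift and turn from the pose commanded when the call began, along the tool's axes at that moment; what a row does not reach only later rows make up. A row lasts 1/10 s, in which the tool goes at most 50 mm and 8.59 degrees, less where a joint would pass 70% of its speed; a pose out of reach is approached as far as the arm can. A call with a gripper value outside its range is refused whole. The fingers move at their own pace and stop on an object; FORCE is the grip in N (left out, the last holds). Time passes only in rows, so rows that repeat a pose let the fingers close. It gives the time, the measured TCP pose, the force and the opening at its end, in the units of the state.
- manip.sense(): the state, without advancing time (a new reading comes with each control period).
- imaging.snapshot(name): name is "scene" or "top" or "wrist"; returns a dict with "image" (420x560x3 uint8, red, green, blue), "z_map" (420x560 float32, m along the optical axis (not along the pixel's ray), 0 where there is no reading), "vfov" (degrees; the focal length in pixels is half the picture's height over the tangent of half this angle, whatever the lens; pixels are square), "cx", "cy" (the principal point, pixels), "R" (3x3) and "t" (3): a world point X has camera coordinates R X + t. Camera axes: x right, y down, z forward; pixel columns grow to the right and rows downward; lengths in m; the calibration is good to about 2 mm. A picture is of the moment at which its call begins.
- workorder.sign_off(): hands the job in, once; it reports no verdict.
The state is a dict: "t": time; "q": joint angles; "qd": joint speeds; "tau": joint torques, N m; "tcp_pos": TCP position; "tool_rot": TCP orientation; "force": force on the tool from outside, world axes, zero at the start; "ft_torque": the same for the moment, N m; "finger_gap": opening from 0.0 (shut) to 1.0 (fully open).
Only numpy, scipy, OpenCV 4.12 (cv2) and the standard library are available. Lean on these libraries where they do the work, as an engineer would, in place of code of your own. Each camera call takes 0.05 s, during which the arm holds its last target.

## Task

Get the dust hood on the desk ready for work: with the fingertips beneath the lip of its sliding window, gently push the window up until its pointer is level with the line of the marker clamp on the right post, and leave it there. Then press the fan's push button on the front apron fully down and let it come back. Do not grip the lip or push it from above, and leave the marker clamp and the things in and round the hood where they are.

Things in the scene. Friction and masses are not known exactly. Their poses are not given: they have to be found in the camera images.
- hood: Desk-top dust hood, fixed: white plinth 280 mm wide, 30 high, from 147 before to 85 behind its origin (its front 60 mm are an open apron); clear sides; 309 high. Origin: underside, mid-width; x to its back (away from the robot at yaw 0), y left, z up. Front plane leans back 25 deg: up-slope = (0.423, 0, 0.906) here. Aluminium posts 22 wide, 26 deep at y = +-129.
- sash (a joint): Travel (m) of the sliding window up the leaning posts: 0 down, 0.125 at the upper stop. Counterweights hidden in the posts balance it: it stays where it is left and moves under about 2 to 4 N along the slope. Window 232 mm wide, 125 long, clear, in a thin aluminium frame.
- lip_under (a point): Middle of the flat underside of the lip, a ledge 200 mm long along the window's lower edge, standing 40 mm out at right angles to the window, 12 thick (black strip on top), with a round nose. The point lies 20 in from the nose; the window frame begins 15 further in. Frame: x into the hood, square to the window; y left; z up the slope. Window down: about 94 above the desk.
- sash_pointer (a point): Tip of the window's pointer, a thin dark bar 3 mm high at the right end of the lip's level, in front of the right post. z of its frame runs up the slope. It moves with the window.
- marker_line (a point): Inner end of the dark line at half height of the marker clamp, a steel block 16 mm high, 22 wide, with a black thumb screw, on the outer half of the right post. z of its frame runs up the slope. The window is at the mark when pointer tip and this line are equally far up the slope (then 4 mm apart, sideways). A knock over about 10 N can shift the clamp.
- fan_button_top (a point): Centre of the upper face of the fan's push button, a grey disc of 28 mm diameter in a round black housing (44 mm across, its top 10 mm below this point), on the left part of the apron; pressed straight down.
- fan_button (a joint): Travel of the fan button (m): 0 out, 0.006 fully down; springs back; fully down takes about 4 N.
- ring_gauge: Bystander: ring gauge, 49 mm across, 15 high, standing inside the hood (mm). Origin: centre of its underside.
- clevis_a: Bystander: dark fork end, 14x22x30, standing inside the hood at the right (mm). Origin: centre of its underside.
- clevis_b: Bystander: dark fork end, 14x22x30, standing inside the hood near the middle (mm). Origin: centre of its underside.
- black_plug: Bystander: black moulded plug, 22 across, 9 high, lying on the right part of the hood's front apron (mm). Origin: centre of its underside.
- oil_bottle: Bystander: small amber needle oiler, 37 across, 94 high, on the desk left of the hood (mm). Origin: centre of its underside.
- calculator: Bystander: desk calculator, 140x92x25, on the desk right of the hood (mm). Origin: centre of its underside.
- eraser: Bystander: eraser, 20x46x12, on the desk left of the hood (mm). Origin: centre of its underside.

How it is judged:
By the outcome, as a careful person would: the job done as asked, in the order asked, and still so for the second after the job is handed in, with the robot touching nothing.
It also fails if it takes over 43 s, if anything falls off the work surface, if the arm or the gripper's body presses on something with over 40 N, if the wrist force passes 120 N, or if a joint passes its speed limit or range.

## Working session

There is one attempt and no reset: what is moved stays moved. The work goes in short steps, Python scripts to look and compute and a shell command to move; the robot and the scene stay as the last step left them, time stands still between calls to the robot, and variables do not carry over. Pictures are saved under pics/ and viewed, and the job is handed in when it is done.

```bash
ls; mkdir -p pics
cat > h.py <<'E'
import numpy as np, cv2, pickle
from station import manip, imaging, workorder
def snap(name,fn):
    s=imaging.snapshot(name); pickle.dump(s,open(f'pics/{fn}.pkl','wb'))
    cv2.imwrite(f'pics/{fn}.png',cv2.cvtColor(s['image'],cv2.COLOR_RGB2BGR)); return s
def load(fn): return pickle.load(open(f'pics/{fn}.pkl','rb'))
def f(s): return s['image'].shape[0]/2/np.tan(np.radians(s['vfov'])/2)
def ray(s,u,v):
    d=np.array([(u-s['cx'])/f(s),(v-s['cy'])/f(s),1.]); R=np.array(s['R'])
    return -R.T@np.array(s['t']), R.T@d
def pz(s,u,v,z):
    o,d=ray(s,u,v); return o+d*(z-o[2])/d[2]
def pd(s,u,v):
    o,d=ray(s,u,v); return o+d*s['z_map'][int(round(v)),int(round(u))]
def proj(s,X):
    c=np.array(s['R'])@X+np.array(s['t']); return c[0]/c[2]*f(s)+s['cx'],c[1]/c[2]*f(s)+s['cy']
E
python3 - <<'E'
from h import *
for n in ['scene','top','wrist']:
    s=snap(n,n+'0'); print(n,s['vfov'],s['cx'],s['cy'],-np.array(s['R']).T@s['t'],np.round(s['R'],3).tolist())
print(manip.sense())
E
```

```text
pics
scene 46.93173053321068 277.8540417569289 209.87475783412728 [-0.0416104   0.59650882  0.45027113] [[-0.683, -0.73, -0.013], [-0.276, 0.275, -0.921], [0.676, -0.625, -0.389]]
top 48.82246279380439 281.0343692943124 210.99130112585814 [-0.04879858 -0.26900024  0.94288155] [[0.425, -0.905, -0.005], [-0.711, -0.33, -0.621], [0.561, 0.268, -0.784]]
wrist 60.25411696419203 277.1252116044752 212.9015214690296 [0.15931947 0.60965358 0.37131992] [[0.373, 0.928, -0.002], [0.883, -0.354, 0.307], [0.284, -0.116, -0.952]]
{'t': 0.15, 'q': array([ 1.01045559e+00,  5.28253049e-01,  1.43363460e+00, -2.19819797e-06,
        1.18142324e+00, -1.78521190e-01]), 'qd': array([ 4.46411787e-05, -3.56787099e-03, -3.37802302e-03, -1.56120568e-03,
        2.10138719e-03, -3.03868126e-04]), 'tau': array([ 9.12492942e-04, -4.42745519e+01, -1.78275687e+01, -1.98470848e-04,
        5.60933026e-03,  1.08498162e-05]), 'tcp_pos': array([0.23257677, 0.5795367 , 0.24954967]), 'tool_rot': array([ 1.89751738e-01,  9.81831727e-01, -8.01525538e-04, -3.09267625e-04]), 'force': array([ 0.43885488, -0.11986974,  0.44593609]), 'ft_torque': array([ 0.0086822 ,  0.00257891, -0.01434849]), 'finger_gap': 0.9985264632501795}
```

View pics/scene0.png

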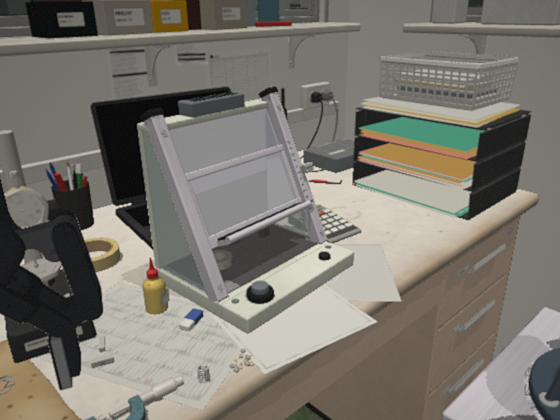

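View pics/top0.png

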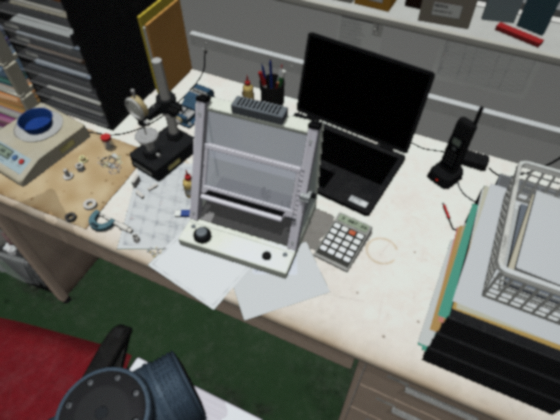

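View pics/wrist0.png

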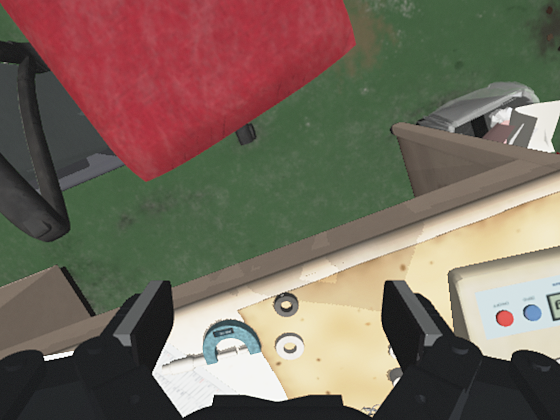

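The scene view shows the hood, with the button near (260,291), the black plug (324,256), the lip from (225,240) to (312,205) and the bottle (153,290). In the top view the button is at (202,233) and the lip at (205-285,190-215). The wrist camera doesn't see the hood yet. I'll zoom in to localise.

Run:
```python
from h import *
a=cv2.imread('pics/scene0.png')[90:330,130:370]; cv2.imwrite('pics/s_c.png',cv2.resize(a,(600,600),interpolation=cv2.INTER_CUBIC))
a=cv2.imread('pics/top0.png')[90:280,170:360]; cv2.imwrite('pics/t_c.png',cv2.resize(a,(600,600),interpolation=cv2.INTER_CUBIC))
s=load('scene0');t=load('top0')
for n,i,u,v in [('btn',s,260,289),('plug',s,324,254),('btn',t,202,232),('plug',t,267,254),('lip',s,260,224),('lip',t,245,208),('bottle',s,153,300),('desk',s,300,320)]: print(n,np.round(pd(i,u,v),4))
```

```text
btn [0.4461 0.1855 0.0496]
plug [0.4654 0.0171 0.0398]
btn [0.4501 0.1767 0.055 ]
plug [0.4684 0.0148 0.0395]
lip [0.5077 0.1291 0.1211]
lip [0.5114 0.0891 0.1224]
bottle [-0.0416  0.5965  0.4503]
desk [0.3937 0.1509 0.0021]
```

View pics/s_c.png

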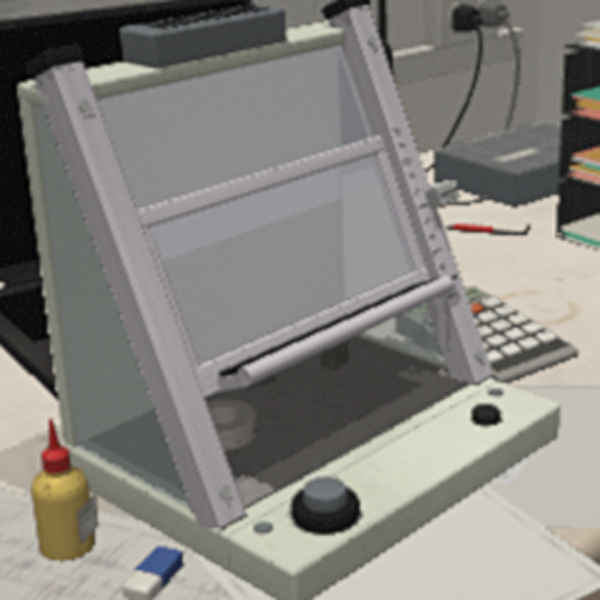

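View pics/t_c.png

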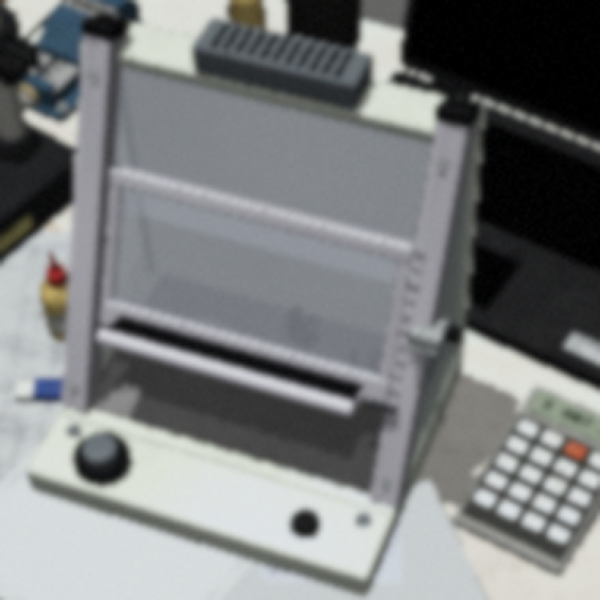

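Run:
```python
from h import *
s=load('scene0');t=load('top0')
S=lambda a,b:(130+a/2.5,90+b/2.5); T=lambda a,b:(170+a/3.158,90+b/3.158)
P=[pz(s,*S(300,572),.03),pz(s,*S(558,405),.03),pz(t,*T(32,478),.03),pz(t,*T(366,580),.03)]
for p in P: print(np.round(p,4))
for a,b in((0,1),(2,3)):
    d=P[a]-P[b]; m=(P[a]+P[b])/2; yaw=np.arctan2(-d[0],d[1]); print(np.linalg.norm(d),yaw, m+np.array([np.cos(yaw),np.sin(yaw),0])*.147)
# button / plug
print('btn',pz(s,*S(325,492),.05),pz(t,*T(100,455),.05),'z from triangulation')
def tri(a,b):
    o1,d1=ray(s,*a);o2,d2=ray(t,*b);d1/=np.linalg.norm(d1);d2/=np.linalg.norm(d2)
    k=np.linalg.lstsq(np.c_[d1,-d2],o2-o1,rcond=None)[0]; x=o1+k[0]*d1;y=o2+k[1]*d2
    return (x+y)/2,np.linalg.norm(x-y)
print(tri(S(326,490),T(100,455)))
print(tri(S(300,572),T(32,478)),tri(S(558,405),T(366,580)))
```

```text
[0.4194 0.2288 0.03  ]
[ 0.4451 -0.0408  0.03  ]
[0.4182 0.2224 0.03  ]
[ 0.4443 -0.0447  0.03  ]
0.27089244738205465 0.09504546163002406 [0.5786012  0.10796008 0.03      ]
0.26834066375652055 0.09732492856064537 [0.57758715 0.10313122 0.03      ]
btn [0.45032641 0.18177195 0.05      ] [0.44734649 0.17674616 0.05      ] z from triangulation
(array([0.4504369 , 0.17880132, 0.04848319]), np.float64(0.004207968338882976))
(array([0.42189306, 0.22550422, 0.02588889]), np.float64(0.0029369504256492643)) (array([ 0.44647589, -0.04378187,  0.02776978]), np.float64(0.0017491457801051427))
```

Hood at about (0.577, 0.105), yaw about 0.096. The moves only shift and roll, and the tool points straight down, so it matters how an out-of-reach pose is approached: the tool might tilt. I'll test that in free air, upward.

```bash
python3 -m creep '{"claw":[0,0,0,0,0,0,0,0,0,0,0,0],"dp":[[0,0,-5],[0,0,-10],[0,0,-15],[0,0,-20],[0,0,-25],[0,0,-30],[0,0,-35],[0,0,-40],[0,0,-45],[0,0,-50],[0,0,-55],[0,0,-60]],"roll":[0,0,0,0,0,0,0,0,0,0,0,0]}' 20; python3 -c "
from h import *
s=manip.sense();print(s['t'],s['q'],s['tcp_pos'],s['tool_rot'])"
```

```text
t: 1.35
tcp_pos: [0.2186, 0.5443, 0.7758]
tool_rot: [0.19, 0.982, 0.01, 0.002]
force: [0.3, -0.7, 1.4]
finger_gap: -0.003
1.35 [ 0.99647665  0.42659346  0.2199816   0.00676872  2.47563644 -0.18708774] [0.21860571 0.54429243 0.77575411] [0.18976717 0.98177913 0.00976388 0.00168353]
```

```bash
python3 -m creep '{"claw":[0,0,0,0,0,0],"dp":[[0,0,-30],[0,0,-30],[0,0,-30],[0,0,-30],[0,0,-30],[0,0,-30]],"roll":[0,0,0,0,0,0]}'; python3 -c "
from h import *
s=manip.sense();print(s['t'],s['q'],s['tcp_pos'],s['tool_rot'])"
```

```text
t: 1.95
tcp_pos: [0.1834, 0.4569, 0.8419]
tool_rot: [0.19, 0.982, 0.021, 0.004]
force: [-0.5, 0.8, 0.4]
finger_gap: 0.001
1.95 [ 0.95604464  0.30059933  0.2182961   0.0181747   2.58073524 -0.21731586] [0.18343205 0.45692342 0.84194509] [0.18971967 0.98160304 0.02107685 0.00420554]
```

```bash
python3 -m creep '{"claw":[0,0,0,0,0,0,0,0,0,0],"dp":[[0,0,-50],[0,0,-50],[0,0,-50],[0,0,-50],[0,0,-50],[0,0,-50],[0,0,-50],[0,0,-50],[0,0,-50],[0,0,-50]],"roll":[0,0,0,0,0,0,0,0,0,0]}'; python3 -c "
from h import *
s=manip.sense();print(s['t'],s['q'],s['tcp_pos'],s['tool_rot'])"; python3 -m creep '{"claw":[0,0,0,0],"dp":[[0,0,5],[0,0,10],[0,0,15],[0,0,15]],"roll":[0,0,0,0]}'; python3 -c "
from h import *
s=manip.sense();print(s['t'],s['q'],s['tcp_pos'],s['tool_rot'])"
```

```text
t: 2.95
tcp_pos: [0.153, 0.3847, 0.8875]
tool_rot: [0.19, 0.981, 0.04, 0.012]
force: [0.5, -0.1, -0.4]
finger_gap: -0.003
2.95 [ 0.91085728  0.19352949  0.21937083  0.02973785  2.64586292 -0.25121713] [0.15301869 0.38465008 0.88749569] [0.18966289 0.98095443 0.0400468  0.01235504]
t: 3.35
tcp_pos: [0.1575, 0.394, 0.7288]
tool_rot: [0.19, 0.981, 0.031, 0.008]
force: [-0.4, -0.7, 0.3]
finger_gap: 0.0
3.35 [ 0.91652467  0.01548326  0.91161433  0.01630741  2.15087867 -0.26294619] [0.15754154 0.3940236  0.72883142] [0.18971767 0.98130082 0.03147037 0.00809409]
```

```bash
cat >> h.py <<'E'
from scipy.spatial.transform import Rotation as Ro
YAW=0.096; HO=np.array([.577,.105,0.])
def hood2w(p): return HO+Ro.from_euler('z',YAW).apply(p)
def w2hood(p): return Ro.from_euler('z',-YAW).apply(np.array(p)-HO)
def delta(target):
    s=manip.sense(); r=Ro.from_quat(s['tool_rot']); 
    x=r.apply([1,0,0]); az=np.arctan2(-x[1],-x[0])
    print('pos',np.round(s['tcp_pos'],4),'hood',np.round(w2hood(s['tcp_pos']),4),'zax',np.round(r.apply([0,0,1]),4),'az',round(az,4),'roll needed',round(-(YAW-az),4))
    print('dp cm',np.round(r.inv().apply(np.array(target)-s['tcp_pos'])*100,2),'t',s['t'],'F',np.round(s['force'],2),'gap',round(s['finger_gap'],3))
E
python3 -c "
from h import *
delta([.45,.06,.38])"
```

```text
pos [0.1575 0.394  0.7288] hood [-0.3898  0.3279  0.7288] zax [ 0.0278  0.0587 -0.9979] az -0.3821 roll needed -0.4781
dp cm [-39.45 -22.32  33.66] t 3.35 F [-0.37 -0.72  0.29] gap 0.0
```

```bash
python3 -m creep '{"claw":[0,0,0,0,0,0,0,0,0,0,0,0],"dp":[[-4,-2,2],[-8,-4,5],[-12,-6.5,8],[-16,-9,12],[-20,-11,16],[-24,-13.5,20],[-28,-16,24],[-32,-18.5,28],[-36,-20.5,31.5],[-39.5,-22.3,33.7],[-39.5,-22.3,33.7],[-39.5,-22.3,33.7]],"roll":[-0.06,-0.12,-0.18,-0.24,-0.3,-0.36,-0.42,-0.478,-0.478,-0.478,-0.478,-0.478]}'; python3 -c "
from h import *
delta([.45,.06,.38]); snap('wrist','w1')"
```

```text
t: 4.55
tcp_pos: [0.4566, 0.0646, 0.3841]
tool_rot: [-0.046, 0.998, 0.037, 0.019]
force: [-0.1, 0.8, -0.7]
finger_gap: 0.005
pos [0.4566 0.0646 0.3841] hood [-0.1238 -0.0287  0.3841] zax [ 0.0347  0.0747 -0.9966] az 0.0911 roll needed -0.0049
dp cm [ 0.71 -0.42  0.35] t 4.55 F [-0.07  0.79 -0.67] gap 0.005
```

View pics/w1.png

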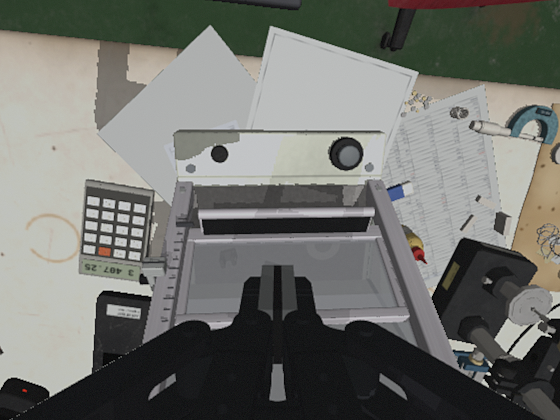

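Wrist view (upside down, robot side at the top). Apron corners are at (175,133) and (384,130), button (347,152), plug (219,154), lip (200-373,208-235), marker clamp near (152,266), and the shut fingers around (277,290). I'll zoom in.

Run:
```python
from h import *
a=cv2.imread('pics/w1.png')[190:340,130:280]; cv2.imwrite('pics/w1a.png',cv2.resize(a,(600,600),interpolation=cv2.INTER_CUBIC))
s=load('w1')
print(-np.array(s['R']).T@s['t'])
P=[pz(s,175,133,.03),pz(s,384,130,.03)]
d=P[1]-P[0]; print(np.round(P,4),np.linalg.norm(d),np.arctan2(-d[0],d[1]))
for n,u,v in [('btn',347,152),('plug',219,154),('nose',287,210),('noseR',205,212),('noseL',368,209),('strip',287,226),('clamp',152,264),('postR',174,230),('plinthL',178,150),('apron',290,150)]: 
  p=pd(s,u,v); print(n,np.round(p,4),'hood',np.round(w2hood(p),4))
```

```text
[0.37366436 0.04875471 0.5022277 ]
[[ 0.4459 -0.0405  0.03  ]
 [ 0.4194  0.2283  0.03  ]] 0.27014138878523875 0.09825168302968611
btn [0.4487 0.1779 0.0505] hood [-0.1207  0.0848  0.0505]
plug [0.4665 0.0161 0.0386] hood [-0.1185 -0.0779  0.0386]
nose [0.5077 0.1    0.1198] hood [-0.0694  0.0017  0.1198]
noseR [0.516  0.009  0.1205] hood [-0.0699 -0.0897  0.1205]
noseL [0.5004 0.1933 0.1191] hood [-0.0678  0.0953  0.1191]
strip [0.5297 0.103  0.1133] hood [-0.0472  0.0025  0.1133]
clamp [ 0.5564 -0.0368  0.171 ] hood [-0.0341 -0.1392  0.171 ]
postR [ 0.5439 -0.0266  0.1111] hood [-0.0455 -0.1278  0.1111]
plinthL [ 0.4677 -0.0373  0.0275] hood [-0.1224 -0.1311  0.0275]
apron [0.4558 0.1076 0.0287] hood [-0.1204  0.0142  0.0287]
```

View pics/w1a.png

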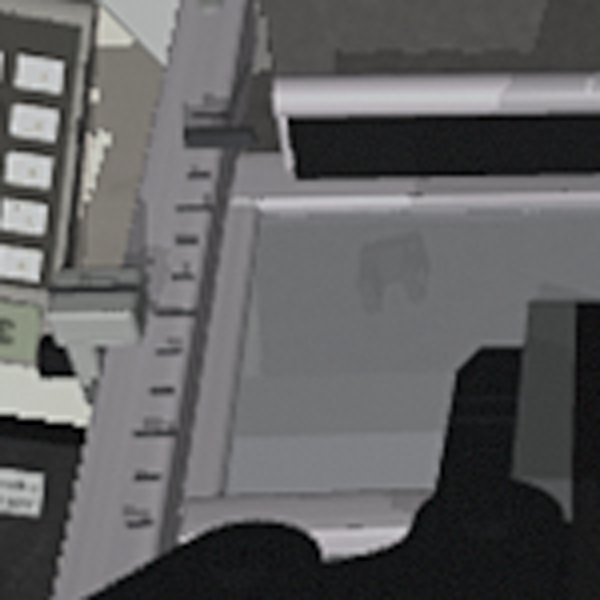

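Run:
```python
from h import *
a=cv2.imread('pics/w1.png')[215:280,135:200]; cv2.imwrite('pics/w1b.png',cv2.resize(a,(585,585),interpolation=cv2.INTER_NEAREST))
s=load('w1')
for u,v in [(178,224),(182,224),(186,224),(190,224),(150,256),(155,256),(160,256),(163,256),(150,260),(155,260),(160,260),(163,260),(155,264),(160,264),(155,268),(155,272),(170,240),(175,231),(170,260)]:
  p=w2hood(pd(s,u,v)); print(u,v,np.round(p,4),'up',round(p@[.4226,0,.9063],4),'out',round(p@[-.9063,0,.4226],4))
```

```text
178 224 [-0.0523 -0.1228  0.11  ] up 0.0776 out 0.0939
182 224 [-0.0516 -0.1186  0.1086] up 0.0766 out 0.0927
186 224 [-0.0518 -0.1139  0.1094] up 0.0773 out 0.0932
190 224 [-0.052  -0.1093  0.1101] up 0.0778 out 0.0936
150 256 [ 0.0431 -0.1943 -0.0026] up 0.0159 out -0.0402
155 256 [ 0.0432 -0.1867 -0.002 ] up 0.0164 out -0.04
160 256 [ 0.0437 -0.1794 -0.0025] up 0.0162 out -0.0406
163 256 [-0.0298 -0.1345  0.1452] up 0.119 out 0.0883
150 260 [-0.0366 -0.1419  0.1668] up 0.1357 out 0.1036
155 260 [-0.0359 -0.1372  0.1658] up 0.1351 out 0.1026
160 260 [-0.0365 -0.1318  0.1674] up 0.1363 out 0.1038
163 260 [-0.036  -0.1291  0.1667] up 0.1358 out 0.103
155 264 [-0.0337 -0.1364  0.1704] up 0.1402 out 0.1026
160 264 [-0.034  -0.1312  0.1713] up 0.1409 out 0.1031
155 268 [-0.0312 -0.1358  0.1741] up 0.1446 out 0.1018
155 272 [-0.0261 -0.1366  0.1731] up 0.1458 out 0.0968
170 240 [-0.0396 -0.13    0.1258] up 0.0972 out 0.0891
175 231 [-0.0452 -0.1263  0.1134] up 0.0837 out 0.0888
170 260 [-0.0275 -0.1262  0.1507] up 0.1249 out 0.0886
```

View pics/w1b.png

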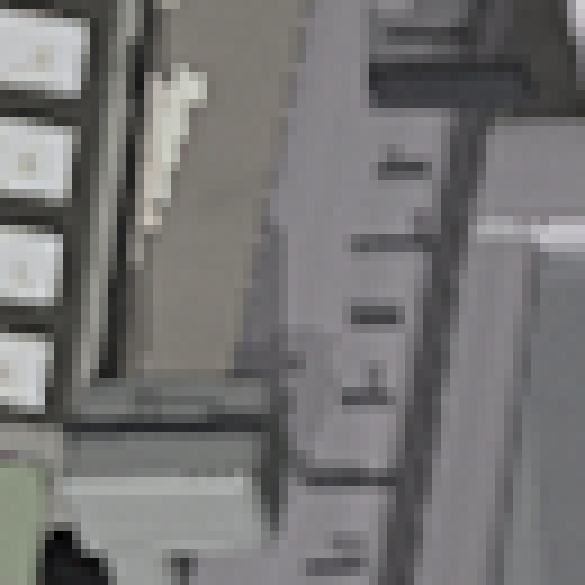

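Run:
```python
from h import *
s=load('w1')
for u in (250,320):
 for v in range(204,238,2):
  p=w2hood(pd(s,u,v)); print(u,v,np.round(p,4),'up',round(p@[.4226,0,.9063],4),'out',round(p@[-.9063,0,.4226],4),s['image'][v,u])
```

```text
250 204 [-0.0469 -0.0405  0.0293] up 0.0067 out 0.0549 [67 67 66]
250 206 [-0.0442 -0.0405  0.03  ] up 0.0085 out 0.0528 [66 64 64]
250 208 [-0.0715 -0.0399  0.1157] up 0.0746 out 0.1137 [89 88 90]
250 210 [-0.0706 -0.0399  0.1198] up 0.0788 out 0.1146 [154 150 155]
250 212 [-0.0686 -0.04    0.121 ] up 0.0806 out 0.1133 [187 184 190]
250 214 [-0.0665 -0.04    0.1216] up 0.0821 out 0.1117 [196 199 200]
250 216 [-0.0638 -0.0401  0.1207] up 0.0824 out 0.1088 [181 177 182]
250 218 [-0.0609 -0.0402  0.1195] up 0.0826 out 0.1057 [107 105 109]
250 220 [-0.0577 -0.0403  0.1175] up 0.0821 out 0.1019 [23 22 24]
250 222 [-0.0551 -0.0403  0.1171] up 0.0829 out 0.0994 [22 22 24]
250 224 [-0.0523 -0.0404  0.1163] up 0.0833 out 0.0966 [25 25 25]
250 226 [-0.0491 -0.0405  0.1145] up 0.083 out 0.0929 [28 28 28]
250 228 [-0.0462 -0.0406  0.1135] up 0.0833 out 0.0898 [24 25 26]
250 230 [-0.0424 -0.0407  0.1105] up 0.0822 out 0.0851 [29 30 32]
250 232 [-0.0397 -0.0408  0.11  ] up 0.0829 out 0.0824 [18 19 19]
250 234 [-0.0372 -0.0408  0.1102] up 0.0842 out 0.0803 [102 100 103]
250 236 [-0.0354 -0.0409  0
[... 478 characters left out ...]
1201] up 0.083 out 0.1063 [172 168 173]
320 218 [-0.0582  0.04    0.1187] up 0.083 out 0.1029 [9 9 9]
320 220 [-0.0552  0.0403  0.1174] up 0.083 out 0.0996 [24 26 25]
320 222 [-0.0517  0.0409  0.1149] up 0.0823 out 0.0955 [24 24 26]
320 224 [-0.0489  0.0412  0.1142] up 0.0828 out 0.0926 [22 24 25]
320 226 [-0.0458  0.0415  0.1128] up 0.0829 out 0.0892 [30 28 28]
320 228 [-0.0425  0.042   0.1111] up 0.0827 out 0.0855 [24 24 25]
320 230 [-0.04    0.0421  0.1111] up 0.0838 out 0.0832 [24 27 29]
320 232 [-0.0357  0.043   0.1072] up 0.0821 out 0.0776 [55 54 55]
320 234 [-0.0341  0.0426  0.1094] up 0.0848 out 0.0771 [122 120 124]
320 236 [-0.0334  0.0418  0.1139] up 0.0891 out 0.0784 [119 116 119]
```

Run:
```python
from h import *
for n in ('scene0','top0'):
  s=load(n); H,W=s['z_map'].shape; v,u=np.mgrid[0:H,0:W]; z=s['z_map']
  c=np.stack([(u-s['cx'])/f(s)*z,(v-s['cy'])/f(s)*z,z],-1)-np.array(s['t']); X=c@np.array(s['R'])
  m=(z>0)&(X[...,2]>.45)&(abs(X[...,1]-.1)<.5)&(X[...,0]>.2)
  P=X[m]; print(n,m.sum())
  if m.sum(): 
    for lo in np.arange(.45,1.2,.1):
      q=P[(P[:,2]>=lo)&(P[:,2]<lo+.1)]
      if len(q): print(round(lo,2),len(q),'min x',np.round(np.percentile(q[:,0],[0,1,50]),3))
```

```text
scene0 1917
0.45 1917 min x [0.954 0.958 0.966]
top0 449
0.45 449 min x [0.957 0.958 1.009]
```

A tilt toward the hood would put the fingertips more truly under the lip. The reachable limit is around r≈0.59, z≈0.78, and the shelf only begins at x≥0.95. I'll go there at the hood's azimuth and lean outward in a few short calls.

```bash
python3 -m creep '{"claw":[0,0,0,0,0,0,0,0,0,0],"dp":[[-1,0,-4],[-3,0,-8],[-5,0,-12],[-7,0,-16],[-9,0,-20],[-11,0,-24],[-13,0,-28],[-15,0,-32],[-17,0,-36],[-19,0,-37]],"roll":[0,0,0,0,0,0,0,0,0,0]}'; python3 -c "
from h import *
delta([.6,.09,.76]);print(manip.sense()['q'])"
python3 -m creep '{"claw":[0],"dp":[[-20,0,-10]],"roll":[0]}'
python3 -m creep '{"claw":[0],"dp":[[-20,0,-10]],"roll":[0]}'
python3 -m creep '{"claw":[0],"dp":[[-20,0,-10]],"roll":[0]}'
python3 -c "
from h import *
delta([.6,.09,.76]);print(manip.sense()['q'])"
```

```text
t: 5.6
tcp_pos: [0.6185, 0.0584, 0.7574]
tool_rot: [-0.049, 0.998, 0.037, 0.025]
force: [-26.9, 1.3, 6.1]
finger_gap: 0.003
pos [0.6185 0.0584 0.7574] hood [ 0.0368 -0.0504  0.7574] zax [ 0.0463  0.0763 -0.996 ] az 0.0958 roll needed -0.0002
dp cm [ 1.52  3.34 -0.11] t 5.6 F [-26.93   1.29   6.1 ] gap 0.003
[-0.12260232  0.46138512  0.21739233  0.12382641  2.42228553 -1.69628958]
t: 5.7
tcp_pos: [0.638, 0.059, 0.7449]
tool_rot: [-0.048, 0.998, 0.039, 0.034]
force: [-0.1, -0.6, -1.1]
finger_gap: -0.001
t: 5.8
tcp_pos: [0.6534, 0.0599, 0.7395]
tool_rot: [-0.048, 0.997, 0.039, 0.048]
force: [0.0, 0.6, 0.1]
finger_gap: -0.002
t: 5.9
tcp_pos: [0.6674, 0.0607, 0.7347]
tool_rot: [-0.047, 0.996, 0.04, 0.061]
force: [-0.5, 0.0, -0.0]
finger_gap: -0.002
pos [0.6674 0.0607 0.7347] hood [ 0.0857 -0.0528  0.7347] zax [ 0.1171  0.0858 -0.9894] az 0.0905 roll needed -0.0055
dp cm [ 6.08  3.77 -3.04] t 5.9 F [-0.49  0.05 -0.04] gap -0.002
[-0.11746157  0.50061154  0.21900969  0.13439885  2.31048592 -1.68728109]
```

Tilt grows about 0.026 rad per row this way. I'll continue with more upward bias.

```bash
for i in 1 2 3 4 5 6; do python3 -m creep '{"claw":[0],"dp":[[-20,0,-20]],"roll":[0]}' >/dev/null; done
python3 -c "
from h import *
delta([.6,.09,.76]);print(manip.sense()['q'])"
```

```text
pos [0.6694 0.0492 0.779 ] hood [ 0.0866 -0.0644  0.779 ] zax [ 0.2754  0.103  -0.9558] az 0.0756 roll needed -0.0204
dp cm [6.87 4.59 0.32] t 6.5 F [ 0.2  -0.46 -1.17] gap -0.001
[-0.15355169  0.44310305  0.21846314  0.18029228  2.21009993 -1.68443466]
```

```bash
for i in 1 2 3 4 5 6 7 8 9 10; do python3 -m creep '{"claw":[0],"dp":[[-20,0,-15]],"roll":[0]}' >/dev/null; done
python3 -c "
from h import *
delta([.6,.09,.76]);print(manip.sense()['q'])"
```

```text
pos [0.6702 0.0341 0.8619] hood [ 0.086  -0.0795  0.8619] zax [ 0.5332  0.1257 -0.8366] az 0.0469 roll needed -0.0491
dp cm [11.19  5.38  5.48] t 7.5 F [0.25 0.79 0.35] gap -0.004
[-0.2156789   0.35176208  0.21889834  0.26655569  2.02334459 -1.67856317]
```

```bash
for i in 1 2 3 4 5 6 7 8 9 10; do python3 -m creep '{"claw":[0],"dp":[[-20,0,-6]],"roll":[0]}' >/dev/null; done
python3 -c "
from h import *
delta([.6,.09,.76]);print(manip.sense()['q'])"
```

```text
pos [0.718  0.0278 0.9285] hood [ 0.1329 -0.0904  0.9285] zax [ 0.7628  0.1359 -0.6322] az -0.0021 roll needed -0.0981
dp cm [20.51  5.91  2.5 ] t 8.5 F [ 0.1  -0.28  0.24] gap 0.0
[-0.24078628  0.33205378  0.21892233  0.32406304  1.73941552 -1.67408912]
```

```bash
cat > kin.py <<'E'
import numpy as np
from scipy.optimize import least_squares
D=np.array([[.5283,1.4336,1.1814,.62446,.24955],[.42659,.21998,2.47564,.5865,.77575],[.3006,.2183,2.5807,.4924,.84195],[.19353,.21937,2.64586,.41396,.8875],[.01548,.91161,2.15088,.42435,.72883],[.46139,.21739,2.42229,.62125,.7574],[.50061,.219,2.3105,.67015,.7347],[.4431,.21846,2.2101,.6712,.779],[.35176,.2189,2.02334,.67107,.8619],[.33205,.21892,1.73942,.71854,.9285]])
def fk(p,q2,q3,q5):
    h,a0,A1,B1,A2,B2,A3=p; a=q2;b=q2+q3;c=b+q5
    return a0+A1*np.sin(a)+B1*np.cos(a)+A2*np.sin(b)+B2*np.cos(b)+A3*np.sin(c), h+A1*np.cos(a)-B1*np.sin(a)+A2*np.cos(b)-B2*np.sin(b)+A3*np.cos(c)
def res(p):
    r,z=fk(p,*D[:,:3].T); return np.r_[r-D[:,3],z-D[:,4],0.02*(p-[.35,0,.4,0,.4,0,.2])*.1]
p=least_squares(res,[.35,0,.4,0,.4,0,.2]).x
def ik(r,z,pitch,q0=(0.,1.8,1.)):
    s=least_squares(lambda q:np.r_[np.array(fk(p,*q))-[r,z],.3*(sum(q)-pitch)],q0,bounds=([-.75,.22,0],[2.2,2.44,2.65])); return s.x,s.cost**.5
if __name__=='__main__':
    print(p,np.abs(res(p)[:20]).max())
    for tilt in (65,55,50,40,30):
        pt=np.pi-np.radians(tilt)
        for nm,r,z in(('lip low',.50,.10),('lip hi',.53,.16),('btn',.47,.06),('approach',.44,.10)):
            q,c=ik(r,z,pt); print(tilt,nm,np.round(q,2),round(c,4))
E
python3 kin.py
```

```text
[ 0.29024656  0.01409803  0.57959245 -0.00065235  0.39303229  0.11576747
  0.28475639] 0.003520599084913867
65 lip low [0.44 2.11 0.  ] 0.1342
65 lip hi [0.37 2.09 0.  ] 0.1106
65 btn [0.49 2.13 0.  ] 0.1517
65 approach [0.34 2.23 0.  ] 0.1426
55 lip low [0.48 2.12 0.  ] 0.1021
55 lip hi [0.4 2.1 0. ] 0.0785
55 btn [0.53 2.14 0.  ] 0.1197
55 approach [0.4  2.23 0.  ] 0.1115
50 lip low [0.5  2.12 0.  ] 0.0861
50 lip hi [0.42 2.1  0.  ] 0.0624
50 btn [0.55 2.14 0.  ] 0.1038
50 approach [0.42 2.23 0.  ] 0.0959
40 lip low [0.54 2.13 0.  ] 0.0541
40 lip hi [0.46 2.11 0.  ] 0.0303
40 btn [0.59 2.14 0.  ] 0.0719
40 approach [0.47 2.23 0.  ] 0.0648
30 lip low [0.58 2.13 0.  ] 0.0221
30 lip hi [0.49 2.11 0.02] 0.0
30 btn [0.63 2.15 0.  ] 0.0401
30 approach [0.52 2.23 0.  ] 0.0337
```

Run:
```python
from kin import *
for tilt in (50,30,20,15,12,10,5):
    pt=np.pi-np.radians(tilt)
    print(tilt,[(nm,np.round(ik(r,z,pt)[0],2).tolist(),round(ik(r,z,pt)[1],3)) for nm,r,z in(('up',.5,.5),('up2',.5,.3),('lip',.50,.12),('liphi',.53,.18),('btn',.47,.066))])
```

```text
50 [('up', [-0.17, 1.91, 0.54], np.float64(0.0)), ('up2', [0.14, 2.2, 0.0], np.float64(0.016)), ('lip', [0.46, 2.13, 0.0], np.float64(0.08)), ('liphi', [0.38, 2.11, 0.0], np.float64(0.056)), ('btn', [0.54, 2.14, 0.0], np.float64(0.102))]
30 [('up', [-0.08, 1.67, 1.03], np.float64(0.0)), ('up2', [0.15, 2.02, 0.45], np.float64(0.0)), ('lip', [0.54, 2.15, 0.0], np.float64(0.016)), ('liphi', [0.44, 2.1, 0.08], np.float64(0.0)), ('btn', [0.62, 2.15, 0.0], np.float64(0.038))]
20 [('up', [-0.01, 1.55, 1.26], np.float64(0.0)), ('up2', [0.18, 1.9, 0.71], np.float64(0.0)), ('lip', [0.54, 2.09, 0.16], np.float64(0.0)), ('liphi', [0.43, 1.98, 0.38], np.float64(0.0)), ('btn', [0.66, 2.16, 0.0], np.float64(0.007))]
15 [('up', [0.02, 1.49, 1.36], np.float64(0.0)), ('up2', [0.2, 1.84, 0.83], np.float64(0.0)), ('lip', [0.54, 2.03, 0.31], np.float64(0.0)), ('liphi', [0.44, 1.92, 0.52], np.float64(0.0)), ('btn', [0.66, 2.13, 0.1], np.float64(0.0))]
12 [('up', [0.05, 1.46, 1.42], np.float64(0.0)), ('up2', [0.22, 1.81, 0.9], np.float64(0.0)), ('lip', [0.54, 1.99, 0.4], np.float64(0.0)), ('liphi', [0.45, 1.88, 0.6], np.float64(0.0)), ('btn', [0.65, 2.09, 0.19], np.float64(0.0))]
10 [('up', [0.06, 1.44, 1.47], np.float64(0.0)), ('up2', [0.23, 1.79, 0.95], np.float64(0.0)), ('lip', [0.54, 1.97, 0.45], np.float64(0.0)), ('liphi', [0.46, 1.86, 0.66], np.float64(0.0)), ('btn', [0.65, 2.07, 0.25], np.float64(0.0))]
5 [('up', [0.1, 1.38, 1.57], np.float64(0.0)), ('up2', [0.26, 1.73, 1.06], np.float64(0.0)), ('lip', [0.56, 1.91, 0.59], np.float64(0.0)), ('liphi', [0.48, 1.79, 0.78], np.float64(0.0)), ('btn', [0.65, 2.01, 0.4], np.float64(0.0))]
```

Run:
```python
from kin import *
def ik2(r,z,pitch):
    s=least_squares(lambda q:np.r_[np.array(fk(p,*q))-[r,z],.3*(sum(q)-pitch)],(0.,1.9,-.5),bounds=([-.75,.22,-2.65],[2.2,2.44,2.65])); return np.round(s.x,2).tolist(),round(float(s.cost**.5),3)
for tilt in (68,65,55,50):
    pt=np.pi-np.radians(tilt)
    print(tilt,[(nm,ik2(r,z,pt)) for nm,r,z in(('up',.5,.5),('up2',.5,.3),('a',.45,.1),('lip',.50,.12),('liphi',.53,.18),('btn',.47,.066),('btn2',.45,.066))])
```

```text
68 [('up', ([-0.17, 2.13, -0.0], 0.0)), ('up2', ([0.4, 2.44, -0.86], 0.007)), ('a', ([1.4, 2.44, -1.92], 0.05)), ('lip', ([1.16, 2.44, -1.63], 0.022)), ('liphi', ([0.9, 2.44, -1.37], 0.007)), ('btn', ([1.47, 2.44, -1.98], 0.026)), ('btn2', ([1.56, 2.44, -2.1], 0.037))]
65 [('up', ([-0.18, 2.09, 0.1], 0.0)), ('up2', ([0.37, 2.44, -0.81], 0.0)), ('a', ([1.22, 2.44, -1.62], 0.05)), ('lip', ([1.08, 2.44, -1.49], 0.02)), ('liphi', ([0.85, 2.44, -1.28], 0.003)), ('btn', ([1.39, 2.44, -1.83], 0.028)), ('btn2', ([1.46, 2.44, -1.92], 0.04))]
55 [('up', ([-0.18, 1.97, 0.4], 0.0)), ('up2', ([0.23, 2.32, -0.37], 0.0)), ('a', ([0.93, 2.44, -1.1], 0.037)), ('lip', ([0.91, 2.44, -1.15], 0.006)), ('liphi', ([0.67, 2.37, -0.86], 0.0)), ('btn', ([1.12, 2.44, -1.34], 0.021)), ('btn2', ([1.11, 2.44, -1.31], 0.034))]
50 [('up', ([-0.17, 1.91, 0.54], 0.0)), ('up2', ([0.19, 2.27, -0.18], 0.0)), ('a', ([0.86, 2.44, -0.96], 0.027)), ('lip', ([0.84, 2.43, -0.99], 0.0)), ('liphi', ([0.59, 2.32, -0.65], 0.0)), ('btn', ([1.04, 2.44, -1.18], 0.013)), ('btn2', ([1.02, 2.44, -1.13], 0.026))]
```

```bash
python3 -c "
from h import *
delta([.43,.08,.42])"
```

```text
pos [0.718  0.0278 0.9285] hood [ 0.1329 -0.0904  0.9285] zax [ 0.7628  0.1359 -0.6322] az -0.0021 roll needed -0.0981
dp cm [57.53  3.7  10.89] t 8.5 F [ 0.1  -0.28  0.24] gap 0.0
```

```bash
python3 -m creep '{"claw":[0,0,0,0,0,0,0,0,0,0,0,0],"dp":[[4.5,0.3,1],[9.5,0.6,2],[14.5,1,3],[19.5,1.3,4],[24.5,1.6,5],[29.5,2,6],[34.5,2.3,7],[39.5,2.6,8],[44.5,3,9],[49.5,3.3,10],[54,3.6,10.5],[57.5,3.7,11]],"roll":[0,0,0,0,0,0,0,0,0,0,0,0]}'; python3 -c "
from h import *
delta([.43,.08,.3]);print(manip.sense()['q'])"
```

```text
t: 9.7
tcp_pos: [0.4349, 0.0792, 0.4293]
tool_rot: [-0.028, 0.903, 0.061, 0.424]
force: [0.7, 0.0, 0.1]
finger_gap: 0.001
pos [0.4349 0.0792 0.4293] hood [-0.1439 -0.012   0.4293] zax [ 0.763   0.1339 -0.6324] az -0.0009 roll needed -0.0969
dp cm [10.27 -0.98  7.81] t 9.7 F [0.65 0.04 0.08] gap 0.001
[-0.32473499 -0.22279566  2.14740515  0.80304225  0.54072015 -2.51742106]
```

```bash
for i in 1 2 3 4 5 6; do python3 -m creep '{"claw":[0],"dp":[[10,0,0]],"roll":[0]}' >/dev/null; done; python3 -c "
from h import *
delta([.43,.08,.3]);print(manip.sense()['q'])"
```

```text
pos [0.3173 0.0883 0.3381] hood [-0.2601  0.0082  0.3381] zax [ 0.6931  0.134  -0.7083] az 0.0351 roll needed -0.0609
dp cm [-5.33 -2.38 10.4 ] t 10.3 F [-0.26  0.25  0.45] gap -0.004
[-0.57852603 -0.37030874  2.43983775  0.9129578   0.66966114 -2.8540478 ]
```

```bash
python3 -m creep '{"claw":[0,0,0],"dp":[[-3,0,0],[-6,0,0],[-6,0,0]],"roll":[0.15,0.3,0.3]}'; python3 -c "
from h import *
delta([.43,.08,.3]);print(manip.sense()['q'])"; for i in 1 2 3 4 5; do python3 -m creep '{"claw":[0],"dp":[[10,0,0]],"roll":[0]}' >/dev/null; done; python3 -c "
from h import *
delta([.43,.08,.3]);print(manip.sense()['q'])"
```

```text
t: 10.6
tcp_pos: [0.3621, 0.087, 0.3824]
tool_rot: [0.107, 0.917, 0.112, 0.368]
force: [-0.4, -0.9, 0.4]
finger_gap: 0.004
pos [0.3621 0.087  0.3824] hood [-0.2156  0.0027  0.3824] zax [ 0.6984  0.1266 -0.7045] az -0.3756 roll needed -0.4716
dp cm [ 0.37 -2.23 10.46] t 10.6 F [-0.45 -0.91  0.42] gap 0.004
[-0.38348689 -0.31383381  2.27780021  0.73284754  0.6017354  -2.21556974]
pos [0.2623 0.14   0.3169] hood [-0.3099  0.065   0.3169] zax [ 0.6314  0.0984 -0.7692] az -0.3469 roll needed -0.4429
dp cm [-13.4   -3.58  11.3 ] t 11.1 F [0.01 0.46 0.29] gap 0.001
[ 0.01894293 -0.32119251  2.44075885  0.2591801   0.34392269 -1.52095255]
```

Run:
```python
from h import *
r=Ro.from_quat(manip.sense()['tool_rot'])
for d in ([-10,-3,0],[-10,-3,-5],[0,0,-10]): print(d,np.round(r.inv().apply(d),1))
from kin import *
for tilt in (40,30,20):
  for rr,z in((.3,.3),(.35,.3),(.35,.2),(.4,.2),(.4,.15)): print(tilt,rr,z,np.round(ik(rr,z,np.pi-np.radians(tilt))[0],2),ik(rr,z,np.pi-np.radians(tilt))[1])
```

```text
[-10, -3, 0] [ 6.8 -4.4 -6.6]
[-10, -3, -5] [ 9.7 -5.6 -2.8]
[0, 0, -10] [ 5.9 -2.5  7.7]
40 0.3 0.3 [-0.24  2.44  0.27] 0.006786308807603398
40 0.35 0.3 [-0.11  2.41  0.14] 6.283149919268741e-08
40 0.35 0.2 [0.13 2.44 0.  ] 0.035708244754658613
40 0.4 0.2 [0.21 2.36 0.  ] 0.031975067749415845
40 0.4 0.15 [0.31 2.33 0.  ] 0.052395263493254074
30 0.3 0.3 [-0.22  2.36  0.48] 2.5801930785638308e-08
30 0.35 0.3 [-0.11  2.29  0.44] 4.317003290776698e-08
30 0.35 0.2 [0.21 2.44 0.  ] 0.007680877641353988
30 0.4 0.2 [0.27 2.36 0.  ] 0.0024570722655871445
30 0.4 0.15 [0.37 2.33 0.  ] 0.02250256902333139
20 0.3 0.3 [-0.17  2.25  0.71] 6.5827555114099465e-09
20 0.35 0.3 [-0.07  2.18  0.68] 2.0484071502421657e-12
20 0.35 0.2 [0.2  2.35 0.24] 2.2985830999178954e-08
20 0.4 0.2 [0.25 2.24 0.3 ] 1.6371242658943369e-12
20 0.4 0.15 [0.41 2.3  0.08] 7.73901701458034e-08
```

```bash
python3 -m creep '{"claw":[0,0,0,0],"dp":[[0,-1,4],[0,-2,8],[0,-3,12],[0,-4,15]],"roll":[0,0,0,0]}'; python3 -c "
from h import *
delta([.38,.08,.13]);print(manip.sense()['q'])"
```

```text
t: 11.5
tcp_pos: [0.3249, 0.15, 0.2818]
tool_rot: [0.112, 0.935, 0.104, 0.32]
force: [0.4, 0.5, -0.1]
finger_gap: -0.002
pos [0.3249 0.15   0.2818] hood [-0.2466  0.0689  0.2818] zax [ 0.6223  0.1217 -0.7733] az -0.3443 roll needed -0.4403
dp cm [ 2.58 -9.91 14.32] t 11.5 F [ 0.39  0.5  -0.1 ] gap -0.002
[ 0.03366344 -0.04463686  2.43979579  0.99399582  0.1204549  -2.25338602]
```

```bash
for i in 1 2 3 4 5 6; do python3 -m creep '{"claw":[0],"dp":[[4,-2,8]],"roll":[0]}' >/dev/null;  python3 -c "
from h import *
s=manip.sense();print(np.round(s['tcp_pos'],3),np.round(Ro.from_quat(s['tool_rot']).apply([0,0,1]),3),np.round(s['q'],2))"; done; python3 -c "
from h import *
delta([.38,.08,.13])"
```

```text
[0.33  0.152 0.276] [ 0.617  0.126 -0.777] [ 0.04 -0.01  2.44  1.21  0.11 -2.47]
[0.335 0.153 0.266] [ 0.604  0.127 -0.787] [ 0.04  0.03  2.44  1.43  0.1  -2.69]
[0.339 0.152 0.252] [ 0.578  0.126 -0.807] [ 0.03  0.08  2.44  1.6   0.11 -2.86]
[0.34  0.149 0.239] [ 0.548  0.125 -0.827] [ 0.02  0.12  2.44  1.58  0.11 -2.85]
[0.339 0.147 0.227] [ 0.519  0.123 -0.846] [ 0.01  0.15  2.44  1.57  0.12 -2.85]
[0.338 0.146 0.215] [ 0.489  0.121 -0.864] [ 0.01  0.19  2.44  1.56  0.12 -2.85]
pos [0.3375 0.1462 0.2152] hood [-0.2344  0.064   0.2152] zax [ 0.4888  0.1209 -0.864 ] az -0.3039 roll needed -0.3999
dp cm [-1.6  -7.57  8.64] t 12.1 F [0.81 0.71 0.35] gap 0.004
```

```bash
for i in 1 2 3 4 5; do python3 -m creep '{"claw":[0],"dp":[[5,-1,6]],"roll":[0.05]}' >/dev/null;  python3 -c "
from h import *
s=manip.sense();print(np.round(s['tcp_pos'],3),np.round(Ro.from_quat(s['tool_rot']).apply([0,0,1]),3),np.round(s['q'],2))"; done; python3 -c "
from h import *
delta([.38,.08,.25])"
```

```text
[0.332 0.154 0.203] [ 0.46   0.117 -0.88 ] [ 0.05  0.22  2.44  1.65  0.09 -2.85]
[0.324 0.163 0.19 ] [ 0.428  0.117 -0.896] [ 0.09  0.26  2.44  1.74  0.08 -2.85]
[0.32  0.177 0.176] [ 0.396  0.113 -0.911] [ 0.15  0.31  2.42  1.84  0.05 -2.85]
[0.318 0.193 0.161] [ 0.365  0.112 -0.924] [ 0.22  0.36  2.4   1.95  0.03 -2.85]
[0.314 0.211 0.145] [ 0.332  0.11  -0.937] [ 0.28  0.41  2.38  2.06  0.02 -2.85]
pos [0.3145 0.2108 0.1452] hood [-0.2512  0.1305  0.1452] zax [ 0.3319  0.1104 -0.9368] az -0.5243 roll needed -0.6203
dp cm [-14.38  -5.87  -9.09] t 12.6 F [ 0.04 -1.01 -0.56] gap 0.0
```

```bash
python3 -m creep '{"claw":[0,0,0,0,0,0,0,0],"dp":[[-2,-1,-3],[-5,-2,-5],[-8,-3,-8],[-11,-4,-10],[-14,-6,-12],[-14,-6,-12],[-14,-6,-12],[-14,-6,-12]],"roll":[0,0,0,0,0,0,0,0]}';  python3 -c "
from h import *
delta([.38,.08,.25]);print(manip.sense()['q'])"
```

```text
t: 13.4
tcp_pos: [0.35, 0.1647, 0.2239]
tool_rot: [0.235, 0.955, 0.104, 0.148]
force: [1.1, 1.1, 0.0]
finger_gap: -0.001
pos [0.35   0.1647 0.2239] hood [-0.2202  0.0811  0.2239] zax [ 0.3316  0.1282 -0.9347] az -0.515 roll needed -0.611
dp cm [-7.2  -5.41 -2.53] t 13.4 F [1.07 1.13 0.02] gap -0.001
[ 0.06888509  0.16410719  2.26379121  0.28769724  0.37937925 -1.2699723 ]
```

Back in a healthy configuration with the tool tilted about 20° toward the hood. Now I'll roll square to the hood and move to a viewing spot in front of it.

```bash
python3 -m creep '{"claw":[0,0,0,0,0,0],"dp":[[-3,-2,-1],[-6,-4,-2],[-7.5,-5.5,-2.5],[-7.5,-5.5,-2.5],[-7.5,-5.5,-2.5],[-7.5,-5.5,-2.5]],"roll":[-0.14,-0.28,-0.42,-0.56,-0.61,-0.61]}';  python3 -c "
from h import *
delta([.38,.08,.25]);print(manip.sense()['q']); snap('wrist','w2')"
```

```text
t: 14.0
tcp_pos: [0.383, 0.0774, 0.2505]
tool_rot: [-0.062, 0.981, 0.055, 0.174]
force: [-0.5, 0.7, 0.0]
finger_gap: -0.003
pos [0.383  0.0774 0.2505] hood [-0.1957 -0.0089  0.2505] zax [ 0.3355  0.1292 -0.9331] az 0.1093 roll needed 0.0133
dp cm [ 0.27  0.3  -0.02] t 14.0 F [-0.48  0.68  0.04] gap -0.003
[-0.24663764  0.10291708  2.21301099  0.40246193  0.55729363 -2.25781646]
```

View pics/w2.png

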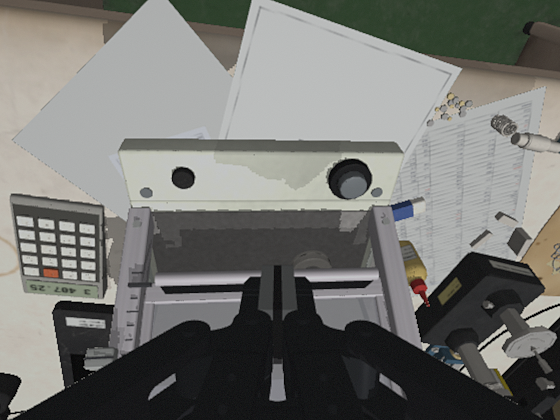

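Wrist view: apron (120-400,140-205), button (353,178), plug (183,178), lip nose bright band at row ~278, pointer (137,281), clamp near (98,355), fingers at (277,290). Remeasuring the nose, pointer and clamp.

Run:
```python
from h import *
s=load('w2')
for u in (190,350):
 for v in range(266,302,2):
  p=w2hood(pd(s,u,v)); print(u,v,np.round(p,4),'up',round(p@[.4226,0,.9063],4),'out',round(p@[-.9063,0,.4226],4),s['image'][v,u])
for n,u,v in (('ptr',136,281),('btn',353,178),('clamp',98,355)):
  p=pd(s,u,v);print(n,p,w2hood(p))
for a,b in (((121,140),(403,143)),): 
  d=pz(s,*b,.03)-pz(s,*a,.03);print(np.linalg.norm(d),np.arctan2(-d[0],d[1]),w2hood(pz(s,*a,.03)),w2hood(pz(s,*b,.03)))
a=cv2.imread('pics/w2.png')[265:385,70:190]; cv2.imwrite('pics/w2a.png',cv2.resize(a,(600,600),interpolation=cv2.INTER_NEAREST))
delta(hood2w([-.1005,0,.116]))
from kin import *
```

```text
190 266 [ 0.0099 -0.0849  0.0281] up 0.0297 out 0.0029 [62 60 59]
190 268 [ 0.0104 -0.0847  0.0309] up 0.0324 out 0.0036 [65 64 63]
190 270 [ 0.0151 -0.0853  0.0297] up 0.0333 out -0.0012 [59 57 56]
190 272 [-0.0715 -0.0681  0.1133] up 0.0724 out 0.1127 [76 74 76]
190 274 [-0.0714 -0.0679  0.1155] up 0.0745 out 0.1135 [104 103 106]
190 276 [-0.0708 -0.0678  0.1173] up 0.0764 out 0.1137 [141 138 142]
190 278 [-0.0703 -0.0676  0.1191] up 0.0783 out 0.114 [171 166 171]
190 280 [-0.0683 -0.0678  0.1197] up 0.0796 out 0.1125 [188 185 190]
190 282 [-0.0673 -0.0677  0.1211] up 0.0813 out 0.1122 [188 184 190]
190 284 [-0.0637 -0.0682  0.1202] up 0.082 out 0.1086 [175 172 177]
190 286 [-0.0576 -0.0691  0.1172] up 0.0819 out 0.1018 [14 15 17]
190 288 [-0.0522 -0.0699  0.1149] up 0.0821 out 0.0959 [24 26 28]
190 290 [-0.0449 -0.071   0.1111] up 0.0817 out 0.0876 [27 30 31]
190 292 [-0.038  -0.0721  0.1077] up 0.0816 out 0.0799 [12 12 12]
190 294 [-0.0359 -0.0722  0.1084] up 0.0831 out 0.0783 [148 146 150]
190 296 [-0.035  -0.0721  0.11  ] up 0.085 out 0.0782 [140 137 141]
190 298 [-0.0345 -0.07
[... 1169 characters left out ...]
 out 0.0757 [190 185 192]
350 298 [-0.0274  0.0836  0.1143] up 0.092 out 0.0731 [129 129 133]
350 300 [-0.0281  0.0828  0.1172] up 0.0944 out 0.075 [122 122 124]
ptr [ 0.53989098 -0.02009567  0.10135919] [-0.0489289  -0.12096268  0.10135919]
btn [0.44226028 0.1778031  0.04993015] [-0.12714095  0.08538304  0.04993015]
clamp [ 0.55355696 -0.03668669  0.16769013] [-0.03691613 -0.13878722  0.16769013]
0.26419341782849276 0.08499632993851892 [-0.15701129 -0.12860699  0.03      ] [-0.15410425  0.13557044  0.03      ]
pos [0.3826 0.0778 0.2503] hood [-0.1962 -0.0085  0.2503] zax [ 0.3346  0.1297 -0.9334] az 0.1074 roll needed 0.0114
dp cm [-4.3  -0.75 15.92] t 14.05 F [ 0.23  0.18 -0.26] gap -0.005
```

View pics/w2a.png

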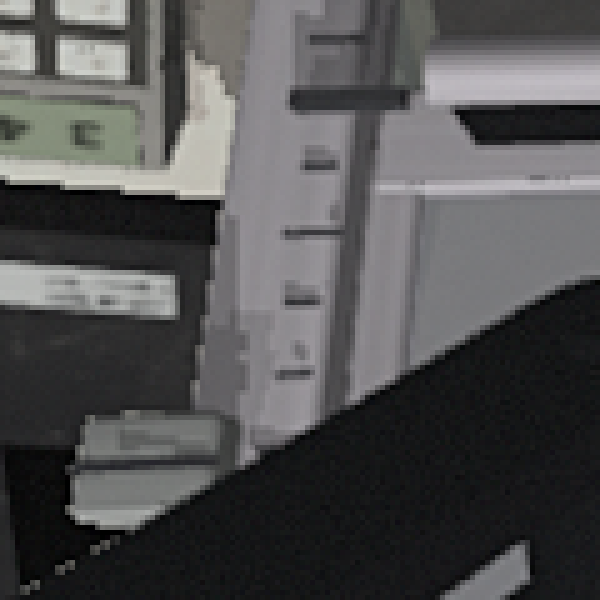

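```bash
cat >> h.py <<'E'
UP=np.array([.4226,0,.9063]);OUT=np.array([-.9063,0,.4226])
def onout(s,u,v,k):
    o,d=ray(s,u,v); o=w2hood(o); d=Ro.from_euler('z',-YAW).apply(d)
    p=o+d*(k-o@OUT)/(d@OUT); return p@UP,p[1]
E
python3 - <<'E'
from h import *
s=load('w2')
for u,v in((130,284),(134,284),(138,284),(146,284),(100,352),(105,354),(100,360),(110,354)):
  p=w2hood(pd(s,u,v));print(u,v,'up',round(p@UP,4),'out',round(p@OUT,4),'y',round(p[1],4))
print('ptr',onout(s,128.5,284.2,.0925),'line',onout(s,114,357.8,.1025))
s=load('w1'); print('ptr',onout(s,176,223,.0935),'line',onout(s,164,262.3,.103))
E
```

```text
130 284 up 0.0764 out 0.096 y -0.1233
134 284 up 0.0761 out 0.0944 y -0.1203
138 284 up 0.0763 out 0.0947 y -0.1167
146 284 up 0.0766 out 0.0949 y -0.1095
100 352 up 0.134 out 0.1028 y -0.1381
105 354 up 0.1358 out 0.1031 y -0.1339
100 360 up 0.1402 out 0.1036 y -0.1369
110 354 up 0.136 out 0.1031 y -0.13
ptr (np.float64(0.07553716113806486), np.float64(-0.12570590589994016)) line (np.float64(0.1389564760471296), np.float64(-0.12661959375418552))
ptr (np.float64(0.07550556244070285), np.float64(-0.1254115163459365)) line (np.float64(0.13878422539101357), np.float64(-0.12762325757207266))
```

```bash
python3 -m creep '{"claw":[0,0,0,0,0,0,0],"dp":[[-1,-0.2,4],[-2,-0.4,8],[-3,-0.6,12],[-4,-0.7,15],[-4.3,-0.7,15.9],[-4.3,-0.7,15.9],[-4.3,-0.7,15.9]],"roll":[0.01,0.01,0.01,0.01,0.01,0.01,0.01]}';  python3 -c "
from h import *
delta(hood2w([-.0864,0,.1215]));print(manip.sense()['q'])"
```

```text
t: 14.75
tcp_pos: [0.4754, 0.097, 0.1155]
tool_rot: [-0.057, 0.982, 0.057, 0.172]
force: [-0.2, 0.7, -0.3]
finger_gap: -0.002
pos [0.4754 0.097  0.1155] hood [-0.1019  0.0018  0.1155] zax [ 0.3321  0.1308 -0.9341] az 0.0997 roll needed 0.0037
dp cm [-1.67 -0.18 -0.05] t 14.75 F [-0.21  0.7  -0.27] gap -0.002
[-0.1330926   0.5441382   2.14830094  0.94808949  0.21552968 -2.72941226]
```

Run:
```python
from h import *
snap('scene','s2'); 
a=cv2.imread('pics/s2.png')[90:330,130:370]; cv2.imwrite('pics/s2a.png',cv2.resize(a,(600,600),interpolation=cv2.INTER_CUBIC))
```

```text
(no output)
```

View pics/s2a.png

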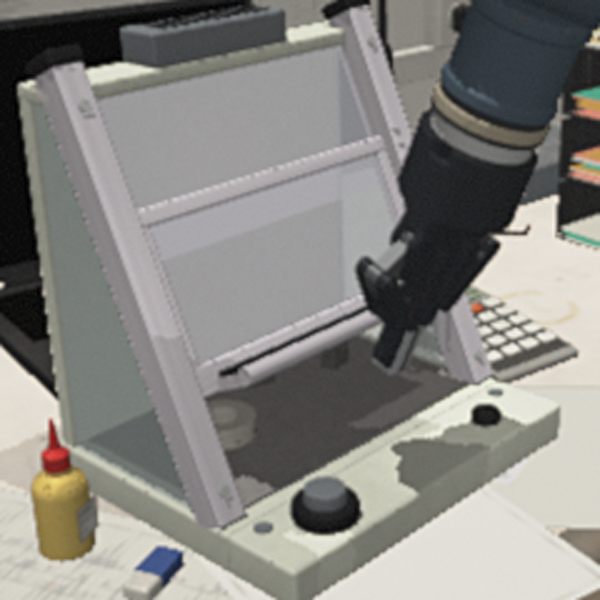

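```bash
python3 -m creep '{"claw":[0,0,0],"dp":[[-0.5,-0.1,0],[-1,-0.1,0],[-1.3,-0.1,0]],"roll":[0,0,0]}';python3 -m creep '{"claw":[0,0],"dp":[[-0.2,0,0],[-0.2,0,0]],"roll":[0,0]}';python3 -m creep '{"claw":[0,0],"dp":[[-0.2,0,0],[-0.2,0,0]],"roll":[0,0]}';  python3 -c "
from h import *
delta(hood2w([-.0864,0,.1215]));print(manip.sense()['q'])"
```

```text
t: 15.1
tcp_pos: [0.4881, 0.0968, 0.1212]
tool_rot: [-0.058, 0.981, 0.056, 0.174]
force: [-0.8, 0.4, 0.3]
finger_gap: 0.001
t: 15.3
tcp_pos: [0.4899, 0.097, 0.1213]
tool_rot: [-0.058, 0.982, 0.056, 0.173]
force: [0.7, -0.7, -0.4]
finger_gap: -0.0
t: 15.5
tcp_pos: [0.4917, 0.0972, 0.1215]
tool_rot: [-0.058, 0.982, 0.056, 0.173]
force: [0.2, 0.5, 1.0]
finger_gap: -0.003
pos [0.4917 0.0972 0.1215] hood [-0.0856  0.0004  0.1215] zax [ 0.3329  0.1305 -0.9339] az 0.1003 roll needed 0.0043
dp cm [ 0.07 -0.04 -0.03] t 15.5 F [0.2  0.54 1.04] gap -0.003
[-0.1267799   0.53734731  2.1049728   0.78486778  0.2451345  -2.55658423]
```

```bash
for i in 1 2 3; do python3 -m creep '{"claw":[0,0],"dp":[[-0.2,0,0],[-0.2,0,0]],"roll":[0,0]}'; done
```

```text
t: 15.7
tcp_pos: [0.4931, 0.0976, 0.1219]
tool_rot: [-0.058, 0.982, 0.057, 0.172]
force: [-1.5, -0.3, -0.4]
finger_gap: 0.006
t: 15.9
tcp_pos: [0.4934, 0.0979, 0.1221]
tool_rot: [-0.058, 0.982, 0.057, 0.171]
force: [-4.1, -2.0, 0.1]
finger_gap: -0.005
t: 16.1
tcp_pos: [0.4939, 0.0984, 0.1224]
tool_rot: [-0.058, 0.982, 0.057, 0.17]
force: [-6.3, -2.6, 1.3]
finger_gap: 0.002
```

```bash
python3 -c "
from h import *
r=Ro.from_quat(manip.sense()['tool_rot']); print(np.round(r.inv().apply(Ro.from_euler('z',YAW).apply(UP*5)),2))"
python3 -m creep '{"claw":[0,0,0,0],"dp":[[-0.2,0,-0.2],[-0.4,0,-0.4],[-0.6,0,-0.6],[-0.8,0,-0.8]],"roll":[0,0,0,0]}'; python3 -c "
from h import *
delta([.5,.1,.12]);snap('top','t2');s=snap('wrist','w3')
a=cv2.imread('pics/w3.png')[200:380,60:240]; cv2.imwrite('pics/w3a.png',cv2.resize(a,(600,600),interpolation=cv2.INTER_CUBIC))"
```

```text
[-3.53  0.34 -3.53]
t: 16.5
tcp_pos: [0.4985, 0.0986, 0.1325]
tool_rot: [-0.058, 0.982, 0.058, 0.169]
force: [-5.0, 1.0, -0.7]
finger_gap: -0.0
pos [0.4985 0.0986 0.1325] hood [-0.0788  0.0012  0.1325] zax [ 0.3253  0.1334 -0.9361] az 0.1012 roll needed 0.0052
dp cm [ 0.27 -0.    1.24] t 16.5 F [-5.04  0.98 -0.65] gap -0.0
```

View pics/w3.png

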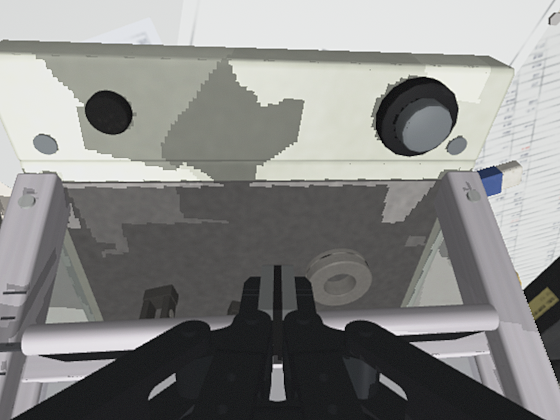

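Wrist view during the push: lip band at rows 310-345, button (420,125), fingertips crossing the lip at u≈277. The clamp is out of view. I'll check whether the window moved with the finger.

```bash
cat >> h.py <<'E'
def lipup(s,us,rng):
    for u in us:
        q=[]
        for v in range(*rng):
            if s['z_map'][v,u]<=0: continue
            p=w2hood(pd(s,u,v))
            if p[2]>.09 and .095<p@OUT<.118: q.append((p@OUT,p@UP))
        q=np.array(q)
        if len(q): print(u,len(q),'nose out',np.round(np.percentile(q[:,0],95),4),'top up (98%)',np.round(np.percentile(q[:,1],[5,95]),4))
E
python3 - <<'E'
from h import *
print('w3');lipup(load('w3'),[80,120,400,440],(295,375))
print('t0');lipup(load('top0'),[220,235,250,265,275],(180,225))
print('t2');lipup(load('t2'),[210,215,220,225,235,265,275,280],(160,225))
print('w2');lipup(load('w2'),[190,350],(266,300))
E
```

```text
w3
80 35 nose out 0.1148 top up (98%) [0.0849 0.0949]
120 34 nose out 0.1145 top up (98%) [0.0847 0.095 ]
400 30 nose out 0.1131 top up (98%) [0.0855 0.0957]
440 31 nose out 0.1128 top up (98%) [0.0854 0.096 ]
t0
220 7 nose out 0.1134 top up (98%) [0.0784 0.0861]
235 7 nose out 0.1142 top up (98%) [0.0794 0.0866]
250 8 nose out 0.1129 top up (98%) [0.0773 0.0853]
265 8 nose out 0.1137 top up (98%) [0.0778 0.0865]
275 8 nose out 0.1145 top up (98%) [0.0778 0.0863]
t2
265 8 nose out 0.1135 top up (98%) [0.0903 0.0984]
275 9 nose out 0.113 top up (98%) [0.0894 0.0992]
280 8 nose out 0.1165 top up (98%) [0.0891 0.0976]
w2
190 18 nose out 0.1139 top up (98%) [0.0723 0.0821]
350 16 nose out 0.1128 top up (98%) [0.0727 0.0831]
```

```bash
python3 -m creep '{"claw":[0,0,0,0,0,0,0,0,0,0,0],"dp":[[-0.25,0,-0.25],[-0.5,0,-0.5],[-0.75,0.05,-0.75],[-1,0.1,-1],[-1.25,0.1,-1.25],[-1.5,0.15,-1.5],[-1.75,0.15,-1.75],[-2,0.2,-2],[-2.2,0.2,-2.2],[-2.4,0.2,-2.4],[-2.4,0.2,-2.4]],"roll":[0,0,0,0,0,0,0,0,0,0,0]}'; python3 -c "
from h import *
delta([.5,.1,.12]);s=snap('wrist','w4');t=snap('top','t4');lipup(s,[80,120,400,440],(295,400));lipup(t,[265,275,280],(150,225))"
```

```text
t: 17.7
tcp_pos: [0.5133, 0.0997, 0.1637]
tool_rot: [-0.058, 0.982, 0.058, 0.17]
force: [-5.7, 0.0, 1.3]
finger_gap: 0.002
pos [0.5133 0.0997 0.1637] hood [-0.064   0.0008  0.1637] zax [ 0.3263  0.1329 -0.9359] az 0.1014 roll needed 0.0054
dp cm [ 2.72 -0.2   3.67] t 17.7 F [-5.7   0.02  1.28] gap 0.002
80 35 nose out 0.1149 top up (98%) [0.1189 0.1292]
120 34 nose out 0.1145 top up (98%) [0.1189 0.1294]
400 30 nose out 0.1127 top up (98%) [0.1195 0.1299]
440 31 nose out 0.1123 top up (98%) [0.1194 0.1302]
265 8 nose out 0.1156 top up (98%) [0.1256 0.1327]
275 8 nose out 0.1147 top up (98%) [0.1241 0.1325]
280 8 nose out 0.1134 top up (98%) [0.1249 0.1337]
```

View pics/w4.png

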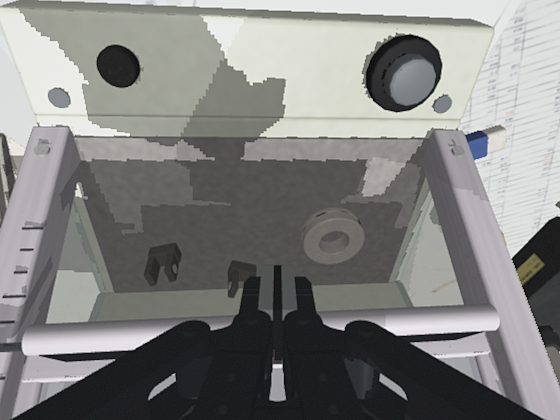

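```bash
python3 -c "
import cv2
a=cv2.imread('pics/t4.png')[130:240,230:340]; cv2.imwrite('pics/t4a.png',cv2.resize(a,(600,600),interpolation=cv2.INTER_CUBIC))"
```

```text
(no output)
```

View pics/t4a.png

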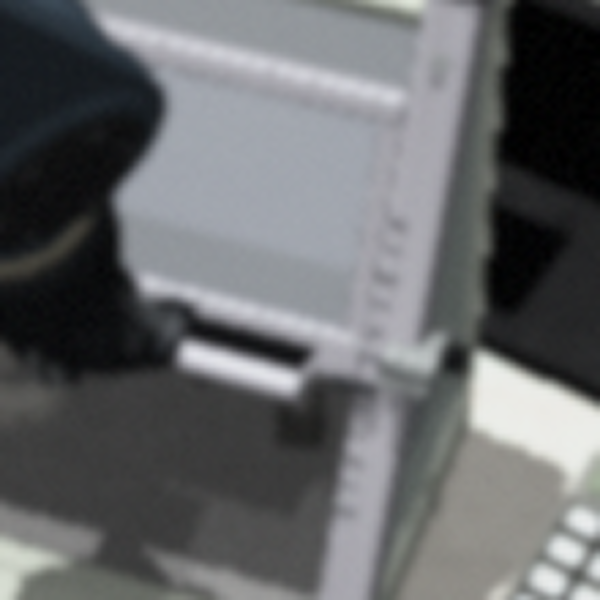

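Window has moved 47 mm; about 15.5 mm to go. I'll push 12 mm more, then back off and compare pointer with line.

```bash
python3 -m creep '{"claw":[0,0,0,0,0],"dp":[[-0.2,0,-0.2],[-0.4,0,-0.4],[-0.6,0,-0.6],[-0.85,0.1,-0.85],[-0.85,0.1,-0.85]],"roll":[0,0,0,0,0]}'; python3 -c "
from h import *
s=snap('wrist','w5');lipup(s,[80,120,400,440],(295,400))"
python3 -m creep '{"claw":[0,0,0,0,0,0],"dp":[[2,0,0],[5,-1,-1],[8,-3,-4],[11,-5,-7],[12,-6,-9],[12,-6,-9]],"roll":[0,0,0,0,0,0]}'; python3 -c "
from h import *
delta([.5,.1,.12]);s=snap('wrist','w6')"
```

```text
t: 18.3
tcp_pos: [0.5187, 0.0999, 0.1749]
tool_rot: [-0.058, 0.982, 0.057, 0.17]
force: [-5.5, -0.8, 1.2]
finger_gap: -0.001
80 35 nose out 0.1146 top up (98%) [0.1312 0.1419]
120 35 nose out 0.1149 top up (98%) [0.1315 0.142 ]
400 29 nose out 0.113 top up (98%) [0.1322 0.1426]
440 31 nose out 0.1132 top up (98%) [0.1323 0.1428]
t: 18.95
tcp_pos: [0.3874, 0.015, 0.2143]
tool_rot: [-0.056, 0.981, 0.054, 0.175]
force: [0.5, 0.9, -0.0]
finger_gap: -0.002
pos [0.3874 0.015  0.2143] hood [-0.1974 -0.0714  0.2143] zax [ 0.3371  0.1264 -0.9329] az 0.097 roll needed 0.001
dp cm [-7.98  6.12 13.67] t 18.95 F [ 0.5   0.93 -0.02] gap -0.002
```

View pics/w6.png

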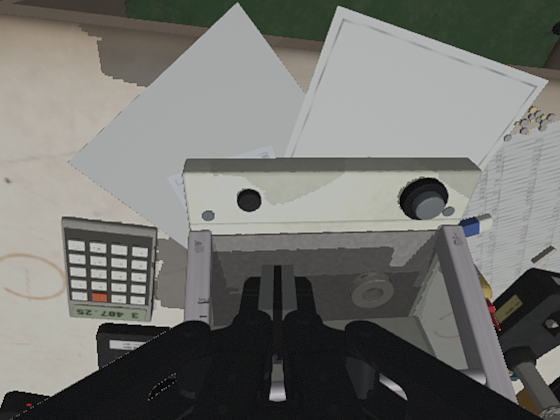

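```bash
python3 -c "
from h import *
delta(hood2w([-.15,.01,.30]))"
```

```text
pos [0.3883 0.0154 0.2139] hood [-0.1964 -0.0711  0.2139] zax [ 0.3372  0.1269 -0.9329] az 0.0977 roll needed 0.0017
dp cm [-7.37  8.67 -5.65] t 19.0 F [ 1.27  0.42 -0.48] gap 0.002
```

```bash
python3 -m creep '{"claw":[0,0,0,0,0],"dp":[[-2,3,-2],[-4,6,-4],[-7,8.5,-5.5],[-7.4,8.7,-5.7],[-7.4,8.7,-5.7]],"roll":[0,0,0,0,0]}'; python3 -c "
from h import *
delta([.5,.1,.12]);s=snap('wrist','w7')
X=hood2w([-.035,-.13,.168]);u,v=proj(s,X);print(u,v)
u0=int(max(u-40,0));v0=int(v-50)
a=cv2.imread('pics/w7.png')[v0:v0+90,u0:u0+90]; print(u0,v0);cv2.imwrite('pics/w7a.png',cv2.resize(a,(720,600) if 0 else (600,600),interpolation=cv2.INTER_NEAREST))"
```

```text
t: 19.5
tcp_pos: [0.4272, 0.1038, 0.3001]
tool_rot: [-0.06, 0.981, 0.056, 0.174]
force: [-1.0, 0.5, 0.6]
finger_gap: -0.002
pos [0.4272 0.1038 0.3001] hood [-0.1492  0.0131  0.3001] zax [ 0.335   0.1316 -0.933 ] az 0.1048 roll needed 0.0088
dp cm [-0.47 -2.99 19.19] t 19.5 F [-0.96  0.53  0.59] gap -0.002
84.9198497098846 272.7325386590105
44 222
```

View pics/w7a.png

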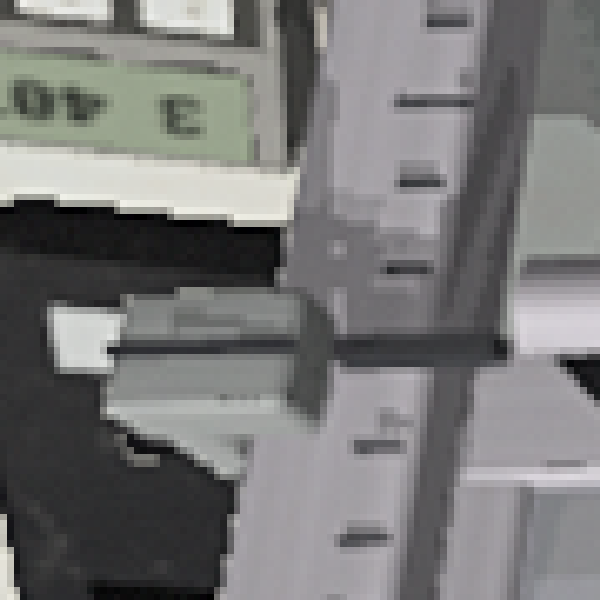

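Run:
```python
from h import *
s=load('w7')
for k in (.094,.095,.096): print('ptr',k,onout(s,94.5,274.3,k))
print('ptr edges',onout(s,94.5,272.2,.095),onout(s,94.5,276.4,.095))
for k in (.102,.103,.104): print('line',k,onout(s,89,274.4,k))
for u,v in((96,274),(99,274),(102,274),(106,274),(80,272),(80,277),(70,272),(85,277),(85,271)):
  p=w2hood(pd(s,u,v));print(u,v,'up',round(p@UP,4),'out',round(p@OUT,4),'y',round(p[1],4))
c=w2hood(-np.array(s['R']).T@s['t']); print('cam up/out',c@UP,c@OUT)
s=load('w2')
for k in(.095,): print('w2',onout(s,128.5,284.3,k))
```

```text
ptr 0.094 (np.float64(0.13628370127937114), np.float64(-0.1256814769945915))
ptr 0.095 (np.float64(0.13661038092989836), np.float64(-0.1252735011145724))
ptr 0.096 (np.float64(0.1369370605804256), np.float64(-0.12486552523455328))
ptr edges (np.float64(0.13474738789944374), np.float64(-0.1255620474679546)) (np.float64(0.1384636855487732), np.float64(-0.12498645533354104))
line 0.102 (np.float64(0.1388042876345389), np.float64(-0.12681019949286082))
line 0.103 (np.float64(0.13913127447371532), np.float64(-0.126387691325531))
line 0.104 (np.float64(0.13945826131289168), np.float64(-0.12596518315820115))
96 274 up 0.1367 out 0.0959 y -0.1237
99 274 up 0.1368 out 0.0958 y -0.1213
102 274 up 0.1369 out 0.0958 y -0.1188
106 274 up 0.1366 out 0.0946 y -0.116
80 272 up 0.1369 out 0.1035 y -0.1337
80 277 up 0.141 out 0.1027 y -0.1333
70 272 up 0.1374 out 0.1057 y -0.1406
85 277 up 0.1409 out 0.1021 y -0.1296
85 271 up 0.136 out 0.1027 y -0.1302
cam up/out 0.2376393381017149 0.40426002586561804
w2 (np.float64(0.07636124457814797), np.float64(-0.12491026508212583))
```

```bash
python3 -c "
from h import *
delta(hood2w([-.12,0.001,.16]));delta(hood2w([-.0727,.001,.170]));delta(hood2w([-.0587,.0006,.1749]))"
```

```text
pos [0.4257 0.1032 0.2987] hood [-0.1508  0.0127  0.2987] zax [ 0.3315  0.1314 -0.9343] az 0.1027 roll needed 0.0067
dp cm [ 1.9  -2.54 13.9 ] t 19.55 F [ 0.55 -0.03 -0.01] gap 0.002
pos [0.4257 0.1032 0.2987] hood [-0.1508  0.0127  0.2987] zax [ 0.3315  0.1314 -0.9343] az 0.1027 roll needed 0.0067
dp cm [-2.89 -2.64 14.59] t 19.55 F [ 0.55 -0.03 -0.01] gap 0.002
pos [0.4257 0.1032 0.2987] hood [-0.1508  0.0127  0.2987] zax [ 0.3315  0.1314 -0.9343] az 0.1027 roll needed 0.0067
dp cm [-4.37 -2.69 14.6 ] t 19.55 F [ 0.55 -0.03 -0.01] gap 0.002
```

```bash
python3 -m creep '{"claw":[0,0,0,0,0,0,0,0,0],"dp":[[1,-1,5],[1.9,-2,9.5],[1.9,-2.5,13.9],[1.9,-2.5,13.9],[0,-2.6,14.4],[-2,-2.6,14.6],[-2.9,-2.6,14.6],[-3.6,-2.6,14.6],[-3.6,-2.6,14.6]],"roll":[0,0,0,0,0,0,0,0,0]}'; python3 -c "
from h import *
delta(hood2w([-.0587,.0006,.1749]))"
```

```text
t: 20.45
tcp_pos: [0.5119, 0.0987, 0.1751]
tool_rot: [-0.058, 0.981, 0.056, 0.174]
force: [-1.6, 0.3, -0.1]
finger_gap: -0.001
pos [0.5119 0.0987 0.1751] hood [-6.540e-02 -1.000e-04  1.751e-01] zax [ 0.3358  0.1297 -0.9329] az 0.1001 roll needed 0.0041
dp cm [-0.62  0.04  0.26] t 20.45 F [-1.65  0.32 -0.09] gap -0.001
```

```bash
python3 -m creep '{"claw":[0,0,0],"dp":[[-0.1,0,0.3],[-0.4,0,0.3],[-0.4,0,0.3]],"roll":[0,0,0]}';python3 -m creep '{"claw":[0,0],"dp":[[-0.15,0,0],[-0.15,0,0]],"roll":[0,0]}'; python3 -c "
from h import *
delta(hood2w([-.0587,.0006,.1749]))
s=snap('wrist','w8');lipup(s,[80,120,400,440],(295,400))"
```

```text
t: 20.75
tcp_pos: [0.516, 0.0999, 0.1718]
tool_rot: [-0.058, 0.982, 0.056, 0.173]
force: [0.8, -0.1, 0.4]
finger_gap: -0.001
t: 20.95
tcp_pos: [0.5175, 0.1001, 0.1721]
tool_rot: [-0.058, 0.982, 0.056, 0.173]
force: [0.5, 0.1, -0.8]
finger_gap: -0.001
pos [0.5175 0.1001 0.1721] hood [-0.0597  0.0009  0.1721] zax [ 0.3325  0.1305 -0.934 ] az 0.1004 roll needed 0.0044
dp cm [-0.19 -0.   -0.23] t 20.95 F [ 0.46  0.1  -0.84] gap -0.001
80 35 nose out 0.1149 top up (98%) [0.1316 0.1421]
120 29 nose out 0.1148 top up (98%) [0.1316 0.1413]
400 22 nose out 0.1129 top up (98%) [0.1321 0.1403]
440 31 nose out 0.1129 top up (98%) [0.1324 0.143 ]
```

```bash
for i in 1 2 3; do python3 -m creep '{"claw":[0,0],"dp":[[-0.15,0,0],[-0.15,0,0]],"roll":[0,0]}'; done; python3 -c "
from h import *
s=snap('wrist','w9');lipup(s,[80,120,400,440],(295,400))"
```

```text
t: 21.2
tcp_pos: [0.5191, 0.1002, 0.1727]
tool_rot: [-0.058, 0.982, 0.056, 0.173]
force: [-0.1, -0.2, 0.7]
finger_gap: 0.0
t: 21.4
tcp_pos: [0.5194, 0.1005, 0.1728]
tool_rot: [-0.058, 0.982, 0.057, 0.172]
force: [-1.3, -1.2, -0.5]
finger_gap: 0.003
t: 21.6
tcp_pos: [0.5196, 0.1007, 0.1729]
tool_rot: [-0.058, 0.982, 0.057, 0.17]
force: [-4.7, -2.4, 0.5]
finger_gap: 0.001
80 34 nose out 0.1152 top up (98%) [0.1319 0.1422]
120 33 nose out 0.1143 top up (98%) [0.1319 0.1422]
400 26 nose out 0.1129 top up (98%) [0.1323 0.1418]
440 31 nose out 0.1126 top up (98%) [0.1326 0.143 ]
```

```bash
python3 -m creep '{"claw":[0,0,0],"dp":[[-0.08,0,-0.08],[-0.16,0,-0.16],[-0.16,0,-0.16]],"roll":[0,0,0]}'; python3 -c "
from h import *
s=snap('wrist','w10');lipup(s,[60,80,120,400,440,460],(295,400))
a=cv2.imread('pics/w10.png')[280:400,0:120]; cv2.imwrite('pics/w10a.png',cv2.resize(a,(600,600),interpolation=cv2.INTER_NEAREST))"
```

```text
t: 21.95
tcp_pos: [0.5206, 0.1008, 0.175]
tool_rot: [-0.058, 0.982, 0.057, 0.171]
force: [-5.9, -1.9, 1.3]
finger_gap: -0.002
60 36 nose out 0.1149 top up (98%) [0.1339 0.1446]
80 34 nose out 0.1144 top up (98%) [0.1344 0.1446]
120 32 nose out 0.1146 top up (98%) [0.1343 0.1447]
400 26 nose out 0.113 top up (98%) [0.1349 0.144 ]
440 30 nose out 0.113 top up (98%) [0.1348 0.1454]
460 31 nose out 0.1125 top up (98%) [0.135  0.1455]
```

View pics/w10a.png

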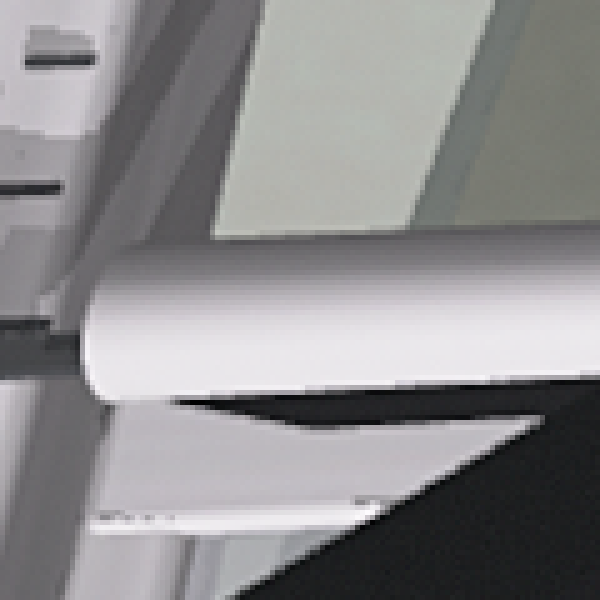

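```bash
python3 -m creep '{"claw":[0,0,0,0,0,0,0],"dp":[[2,0,0],[5,0.5,-1],[6.5,1.5,-5],[7.5,2,-9],[7.5,2.5,-10],[7.5,2.5,-10],[7.5,2.5,-10]],"roll":[0,0,0,0,0,0,0]}'; python3 -c "
from h import *
delta(hood2w([-.12,0.001,.16]));s=snap('wrist','w11')
X=hood2w([-.035,-.13,.168]);u,v=proj(s,X);print(u,v)
u0=int(max(u-40,0));v0=int(v-50)
a=cv2.imread('pics/w11.png')[v0:v0+90,u0:u0+90]; print(u0,v0);cv2.imwrite('pics/w11a.png',cv2.resize(a,(600,600),interpolation=cv2.INTER_NEAREST))
c=w2hood(-np.array(s['R']).T@s['t']); print('cam up/out',c@UP,c@OUT)"
```

```text
t: 22.7
tcp_pos: [0.4171, 0.105, 0.2461]
tool_rot: [-0.058, 0.981, 0.056, 0.174]
force: [0.5, 0.5, 0.0]
finger_gap: -0.0
pos [0.4171 0.105  0.2461] hood [-0.1591  0.0153  0.2461] zax [ 0.3353  0.1302 -0.9331] az 0.1005 roll needed 0.0045
dp cm [-0.66 -2.34  9.25] t 22.7 F [0.49 0.51 0.02] gap -0.0
62.69446964623168 338.03395272106684
22 288
cam up/out 0.18448186584787407 0.39048414984404733
```

View pics/w11a.png

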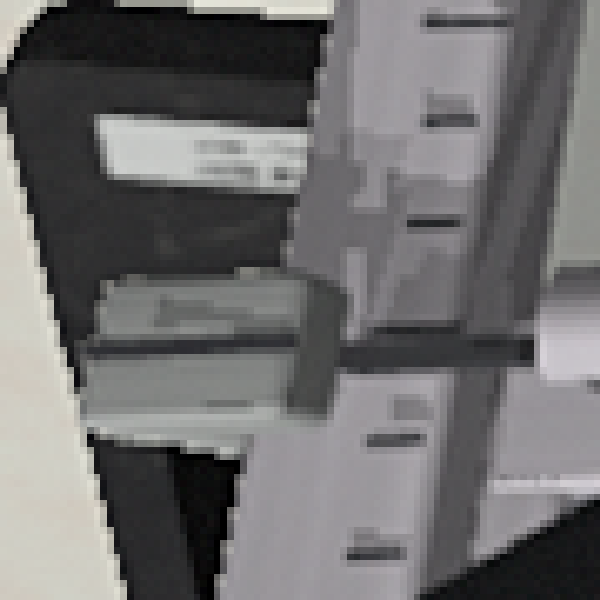

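Run:
```python
from h import *
s=load('w11'); k=600/90
C=lambda a,b:(22+(a)/k-.5+.0,288+b/k-.5)
for o in(.095,.0955): print('ptr',onout(s,*C(345,356),o),onout(s,*C(520,350),o),'edges',onout(s,*C(345,340),o),onout(s,*C(345,373),o))
for o in (.1025,.103): print('line',onout(s,*C(298,342),o),onout(s,*C(95,352),o),'clamp face',onout(s,*C(290,272),o),onout(s,*C(285,410),o))
s7=load('w7');C7=lambda a,b:(44+(a)/k-.5,222+b/k-.5)
print('w7 ptr',onout(s7,*C7(340,349),.0955),onout(s7,*C7(500,347),.0955),'line',onout(s7,*C7(298,348),.103),onout(s7,*C7(115,350),.103))
# depths
for nm,pts in(('ptr',[(u,341) for u in range(75,100,3)]),('clamp',[(u,v) for u in range(40,64,4) for v in (334,344)])):
  q=np.array([[w2hood(pd(s,u,v))@UP,w2hood(pd(s,u,v))@OUT] for u,v in pts]); print(nm,np.median(q,0))
# intensity profiles
g=cv2.cvtColor(s['image'],cv2.COLOR_RGB2GRAY).astype(float)
print('line col 55-65',np.round(g[332:348,52:66].mean(1)));print('ptr',np.round(g[332:348,76:84].mean(1)))
```

```text
ptr (np.float64(0.1387085546225147), np.float64(-0.1255798339029494)) (np.float64(0.13913856902250057), np.float64(-0.10662705915154794)) edges (np.float64(0.13697388082544423), np.float64(-0.1258877844475498)) (np.float64(0.14054123548123565), np.float64(-0.12525448450903157))
ptr (np.float64(0.1387860093882771), np.float64(-0.1253613926800711)) (np.float64(0.13921529614449563), np.float64(-0.10644068864170346)) edges (np.float64(0.1370542708989008), np.float64(-0.12566882212980943)) (np.float64(0.14061558909781685), np.float64(-0.1250365938222718))
line (np.float64(0.13811145645143347), np.float64(-0.12753316830239597)) (np.float64(0.1379621949037537), np.float64(-0.14861071056601396)) clamp face (np.float64(0.13056911557439613), np.float64(-0.12977796361922625)) (np.float64(0.1451434562032092), np.float64(-0.12757031615609093))
line (np.float64(0.13819196506522619), np.float64(-0.12730564680071507)) (np.float64(0.13804296266644012), np.float64(-0.14834659409500048)) clamp face (np.float64(0.1306627192506795), np.float64(-0.12954654468895763)) (np.float64(0.14521175581217372), np.float64(-0.12734273015805891))
w7 ptr (np.float64(0.13637597026180343), np.float64(-0.12513111805044713)) (np.float64(0.13691188218744588), np.float64(-0.10539113038928112)) line (np.float64(0.13850219563907065), np.float64(-0.12712334748725146)) (np.float64(0.13787669701544245), np.float64(-0.14885186360386765))
ptr [0.13937832 0.09565478]
clamp [0.13765828 0.10291949]
line col 55-65 [125. 126. 121. 108. 112. 102.  67.  47.  73. 117. 128. 127. 128. 128.
 126. 124.]
ptr [115. 116. 115. 117.  94.  55.  68.  66.  54.  54.  53.  74. 140. 160.
 157. 147.]
```

Pointer and line now agree to within about 0.5 mm (pointer ≈0.1385-0.1388, line ≈0.138-0.1385 up the slope), so the window stays here. Next is the button, so I'll locate its disc.

Run:
```python
from h import *
for fn,(u,v) in(('w11',None),('w2',(353,178)),('w1',(347,152))) if 0 else (('w11',(0,0)),('w2',(0,0)),('w1',(0,0))):
    s=load(fn); X=hood2w([-.122,.085,.05]); u,v=proj(s,X); u0,v0=int(u)-30,int(v)-30
    im=s['image'][v0:v0+60,u0:u0+60]; cv2.imwrite(f'pics/b_{fn}.png',cv2.cvtColor(cv2.resize(im,(300,300),interpolation=cv2.INTER_NEAREST),cv2.COLOR_RGB2BGR))
    H,W=60,60; pts=[];hp=[]
    for b in range(60):
        for a in range(60):
            if s['z_map'][v0+b,u0+a]<=0: continue
            p=pd(s,u0+a,v0+b); g=im[b,a].mean()
            if p[2]>.0465 and p[2]<.06 and np.hypot(*(p-X)[:2])<.03: pts.append(p)
            if .034<p[2]<.0455 and np.hypot(*(p-X)[:2])<.03: hp.append(p)
    pts=np.array(pts);hp=np.array(hp); print(fn,u0,v0,len(pts),'mean',pts.mean(0).round(4),'z med',np.median(pts[:,2]).round(4),'ctr mid',((pts.max(0)+pts.min(0))/2).round(4),'housing z',np.median(hp[:,2]),'hood',w2hood(pts.mean(0)).round(4))
a=[cv2.imread(f'pics/b_{n}.png') for n in('w11','w2')]; cv2.imwrite('pics/b.png',np.hstack(a))
```

```text
w11 303 120 639 mean [0.4518 0.1808 0.0496] z med 0.0497 ctr mid [0.4524 0.1814 0.0493] housing z 0.03981227773810936 hood [-0.1174  0.0874  0.0496]
w2 321 152 509 mean [0.4516 0.1806 0.0496] z med 0.0497 ctr mid [0.4526 0.181  0.0492] housing z 0.039767560633212434 hood [-0.1176  0.0872  0.0496]
w1 317 120 349 mean [0.4523 0.1811 0.0499] z med 0.0499 ctr mid [0.453  0.1812 0.0496] housing z 0.03996364377122169 hood [-0.1168  0.0877  0.0499]
```

View pics/b.png

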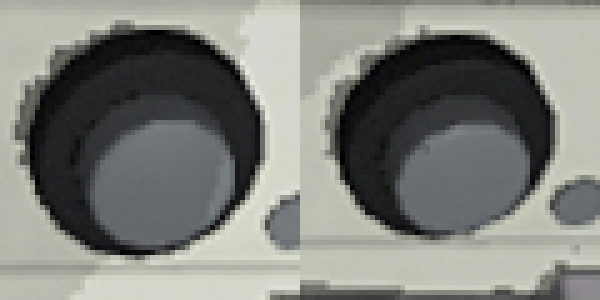

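Button disc centre (0.452, 0.181), top z 0.0497, housing 0.0398 (10 mm below, as specified). I'll move above it with some roll to keep joint 6 off its limit.

```bash
python3 -c "
from h import *
delta([.45,.185,.13])"
```

```text
pos [0.4169 0.1049 0.2455] hood [-0.1594  0.0153  0.2455] zax [ 0.3336  0.1304 -0.9337] az 0.1002 roll needed 0.0042
dp cm [ 0.16  6.42 12.93] t 22.75 F [ 0.51 -0.52 -1.03] gap 0.002
```

```bash
python3 -m creep '{"claw":[0,0,0,0,0,0,0,0],"dp":[[0,2.5,0],[0,5,2],[0.2,6.4,5],[0.2,6.4,8],[0.2,6.4,11],[0.2,6.4,12.9],[0.2,6.4,12.9],[0.2,6.4,12.9]],"roll":[0.14,0.28,0.42,0.56,0.6,0.6,0.6,0.6]}'
cat >> h.py <<'E'
BTN=np.array([.452,.181,.0497])
def corner():
    s=manip.sense(); r=Ro.from_quat(s['tool_rot'])
    c=np.array([s['tcp_pos']+r.apply([a,b,.019]) for a in(-.011,.011) for b in(-.0145,.0145)])
    print(np.round(c,4).tolist()); i=c[:,2].argmin(); d=BTN-c[i]
    print('lowest',c[i].round(4),'to btn world',d.round(4),'tool cm',(r.inv().apply(d)*100).round(2),'1cm down in tool',r.inv().apply([0,0,-1]).round(3)); print(np.round(s['q'],2))
E
python3 -c "
from h import *
delta([.45,.185,.13]);corner()"
```

```text
t: 23.55
tcp_pos: [0.4483, 0.1847, 0.129]
tool_rot: [0.235, 0.955, 0.104, 0.147]
force: [-0.4, -0.4, -0.4]
finger_gap: -0.003
pos [0.4483 0.1847 0.129 ] hood [-0.1205  0.0917  0.129 ] zax [ 0.3301  0.1302 -0.9349] az -0.5159 roll needed -0.6119
dp cm [-0.15  0.12 -0.03] t 23.55 F [-0.35 -0.39 -0.42] gap -0.003
[[0.4578, 0.1694, 0.1099], [0.47, 0.1945, 0.1177], [0.4392, 0.1799, 0.1048], [0.4513, 0.2051, 0.1126]]
lowest [0.4392 0.1799 0.1048] to btn world [ 0.0128  0.0011 -0.0551] tool cm [ 0.25 -0.85  5.59] 1cm down in tool [ 0.232 -0.269  0.935]
[ 0.1   0.51  2.14  0.6   0.17 -1.56]
```

```bash
python3 -m creep '{"claw":[0,0,0,0,0],"dp":[[-0.1,-0.2,1.5],[-0.1,-0.4,3],[-0.1,-0.45,4.2],[-0.1,-0.45,4.2],[-0.1,-0.45,4.2]],"roll":[0,0,0,0,0]}'; 
python3 -c "
from h import *
corner()"
```

```text
t: 24.05
tcp_pos: [0.4616, 0.1859, 0.0907]
tool_rot: [0.235, 0.955, 0.105, 0.149]
force: [0.8, -0.1, 0.2]
finger_gap: 0.003
[[0.4712, 0.1706, 0.0717], [0.4833, 0.1957, 0.0795], [0.4526, 0.1811, 0.0665], [0.4647, 0.2063, 0.0743]]
lowest [0.4526 0.1811 0.0665] to btn world [-0.0006 -0.0001 -0.0168] tool cm [ 0.44 -0.49  1.55] 1cm down in tool [ 0.235 -0.271  0.934]
[ 0.1   0.61  2.14  1.19  0.1  -2.15]
```

```bash
python3 -m creep '{"claw":[0,0,0,0,0,0],"dp":[[0.1,-0.1,0.5],[0.2,-0.25,1],[0.35,-0.4,1.4],[0.35,-0.4,1.4],[0.35,-0.4,1.4],[0.35,-0.4,1.4]],"roll":[0,0,0,0,0,0]}'; 
python3 -c "
from h import *
corner();snap('scene','s5');a=cv2.imread('pics/s5.png')[150:350,150:350]; cv2.imwrite('pics/s5a.png',cv2.resize(a,(600,600),interpolation=cv2.INTER_CUBIC))"
```

```text
t: 24.65
tcp_pos: [0.4618, 0.1861, 0.0757]
tool_rot: [0.235, 0.955, 0.105, 0.149]
force: [-0.1, -0.2, 0.3]
finger_gap: -0.001
[[0.4714, 0.1707, 0.0566], [0.4834, 0.1959, 0.0645], [0.4528, 0.1813, 0.0515], [0.4648, 0.2064, 0.0593]]
lowest [0.4528 0.1813 0.0515] to btn world [-0.0008 -0.0003 -0.0018] tool cm [ 0.09 -0.1   0.14] 1cm down in tool [ 0.235 -0.271  0.934]
[ 0.1   0.65  2.14  1.64  0.1  -2.6 ]
```

View pics/s5a.png

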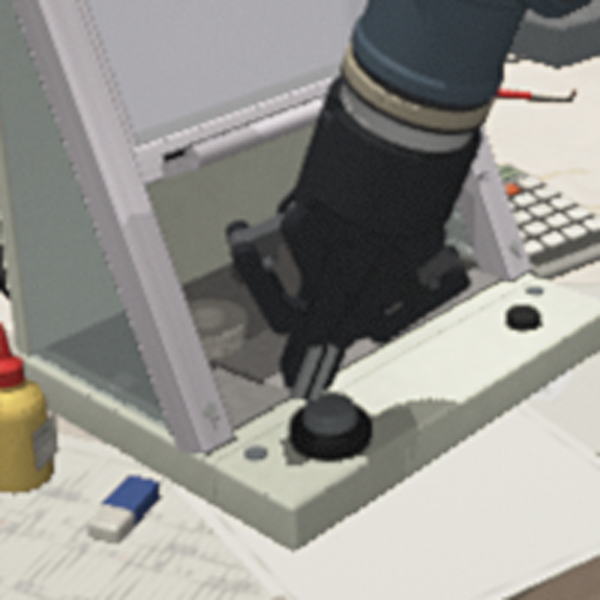

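Run:
```python
from h import *
s=load('s5'); st=manip.sense(); r=Ro.from_quat(st['tool_rot']); a=cv2.imread('pics/s5a.png')
def put(X,c):
    u,v=proj(s,X); u,v=(u-150+.5)*3,(v-150+.5)*3; cv2.circle(a,(int(u),int(v)),3,c,-1); print(round(u),round(v))
print('tipc');put(st['tcp_pos']+r.apply([0,0,.019]),(0,0,255))
for x in(-.011,.011):
  for y in(-.0145,.0145): put(st['tcp_pos']+r.apply([x,y,.019]),(0,255,255))
print('btn');put(BTN,(0,255,0)); 
cv2.imwrite('pics/s5b.png',a)
```

```text
tipc
299 391
321 378
268 374
329 407
276 404
btn
331 411
```

View pics/s5b.png

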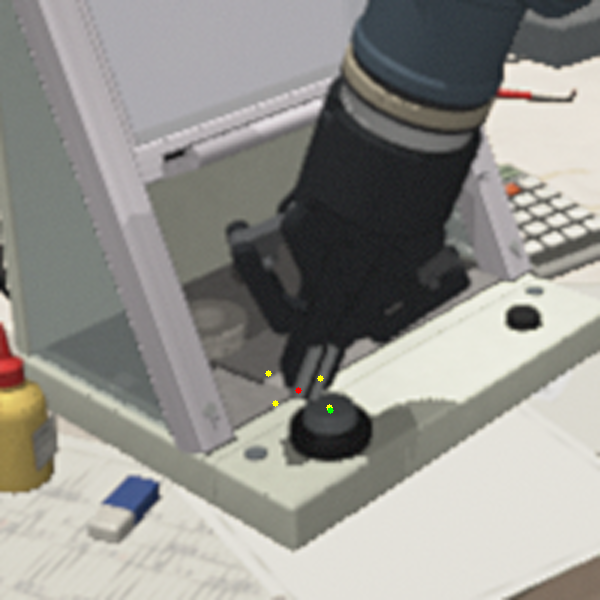

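```bash
python3 -c "
from h import *
r=Ro.from_quat(manip.sense()['tool_rot']); print((r.inv().apply([-.8,-.4,0])).round(2),(r.inv().apply([-.8,-.4,-.4])).round(2))"
```

```text
[ 0.48 -0.68 -0.32] [ 0.58 -0.79  0.05]
```

```bash
python3 -m creep '{"claw":[0,0,0,0],"dp":[[0.25,-0.35,-0.15],[0.5,-0.7,-0.3],[0.5,-0.7,-0.2],[0.55,-0.75,-0.1]],"roll":[0,0,0,0]}'; python3 -m creep '{"claw":[0,0,0],"dp":[[0.05,-0.05,0.2],[0.1,-0.1,0.4],[0.1,-0.1,0.4]],"roll":[0,0,0]}';
python3 -c "
from h import *
corner();print(manip.sense()['force'])"
```

```text
t: 25.1
tcp_pos: [0.454, 0.1822, 0.0732]
tool_rot: [0.235, 0.955, 0.105, 0.148]
force: [0.7, -0.0, -0.0]
finger_gap: 0.001
t: 25.4
tcp_pos: [0.455, 0.1826, 0.0702]
tool_rot: [0.235, 0.955, 0.104, 0.147]
force: [-1.5, -1.1, 2.6]
finger_gap: -0.001
[[0.4645, 0.1672, 0.0511], [0.4766, 0.1924, 0.0589], [0.4459, 0.1778, 0.046], [0.458, 0.203, 0.0538]]
lowest [0.4459 0.1778 0.046 ] to btn world [0.0061 0.0032 0.0037] tool cm [-0.45  0.63 -0.1 ] 1cm down in tool [ 0.231 -0.268  0.935]
[ 0.1   0.66  2.16  1.88  0.1  -2.85]
[-1.46269077 -1.0957502   2.55972493]
```

Contact at 2.6 N, but joint 6 is at its limit. I'll lift, roll to gain margin, then press.

```bash
python3 -m creep '{"claw":[0,0,0,0,0,0,0],"dp":[[-0.1,0.15,-0.5],[-0.25,0.3,-1],[-0.25,0.3,-1],[-0.25,0.3,-1],[-0.25,0.3,-1],[-0.25,0.3,-1],[-0.25,0.3,-1]],"roll":[0,0,0.14,0.28,0.42,0.5,0.5]}';
python3 -c "
from h import *
corner();s=manip.sense();r=Ro.from_quat(s['tool_rot']);print(s['force'],s['tcp_pos']+r.apply([0,0,.019]),'lower edge',s['tcp_pos']+r.apply([.011,0,.019]))"
```

```text
t: 26.1
tcp_pos: [0.4553, 0.1828, 0.081]
tool_rot: [0.464, 0.867, 0.138, 0.116]
force: [0.2, -0.0, -0.3]
finger_gap: 0.0
[[0.4564, 0.1684, 0.059], [0.4788, 0.1838, 0.0691], [0.4444, 0.1868, 0.0574], [0.4668, 0.2022, 0.0675]]
lowest [0.4444 0.1868 0.0574] to btn world [ 0.0076 -0.0058 -0.0077] tool cm [-0.84  0.01  0.89] 1cm down in tool [ 0.074 -0.347  0.935]
[ 0.1   0.63  2.16  1.55  0.1  -2.03]
[ 0.23202855 -0.01592909 -0.25839757] [0.46159369 0.18528537 0.06324732] lower edge [0.45562393 0.19448827 0.06242961]
```

```bash
python3 -m creep '{"claw":[0,0,0,0,0],"dp":[[0.03,-0.15,0.4],[0.07,-0.35,0.94],[0.08,-0.42,1.12],[0.1,-0.49,1.31],[0.1,-0.49,1.31]],"roll":[0,0,0,0,0]}'; python3 -m creep '{"claw":[0,0,0],"dp":[[0.01,-0.07,0.19],[0.03,-0.14,0.37],[0.03,-0.14,0.37]],"roll":[0,0,0]}';python3 -m creep '{"claw":[0,0,0],"dp":[[0.01,-0.07,0.19],[0.03,-0.14,0.37],[0.03,-0.14,0.37]],"roll":[0,0,0]}';
python3 -c "
from h import *
corner()"
```

```text
t: 26.6
tcp_pos: [0.4555, 0.1828, 0.0671]
tool_rot: [0.463, 0.868, 0.138, 0.117]
force: [-0.7, -0.2, 3.6]
finger_gap: 0.003
t: 26.9
tcp_pos: [0.4555, 0.1829, 0.0651]
tool_rot: [0.463, 0.867, 0.139, 0.118]
force: [-3.7, -2.4, 22.3]
finger_gap: 0.005
t: 27.2
tcp_pos: [0.4555, 0.1829, 0.064]
tool_rot: [0.463, 0.867, 0.141, 0.119]
force: [-9.3, -8.0, 51.2]
finger_gap: 0.002
[[0.4567, 0.1685, 0.042], [0.479, 0.1839, 0.0523], [0.4447, 0.1869, 0.0403], [0.4671, 0.2023, 0.0506]]
lowest [0.4447 0.1869 0.0403] to btn world [ 0.0073 -0.0059  0.0094] tool cm [-0.96  0.58 -0.71] 1cm down in tool [ 0.077 -0.355  0.932]
[ 0.09  0.68  2.17  2.15  0.12 -2.63]
```

Bottomed out (harder than needed, 51 N at the fingertips). Releasing straight up now.

```bash
python3 -m creep '{"claw":[0,0,0,0,0,0,0,0],"dp":[[-0.05,0.3,-0.7],[-0.1,0.6,-1.6],[-0.2,1.2,-3.2],[-0.4,2.4,-6.5],[1,2.9,-10],[3,3.2,-13],[5,3.2,-15],[5,3.2,-15]],"roll":[0,0,0,0,0,0,0,0]}'; python3 -c "
from h import *
print(manip.sense()['q'].round(2));snap('scene','s6');snap('wrist','w12');snap('top','t6');delta(hood2w([-.16,.015,.3]))
a=cv2.imread('pics/s6.png')[90:330,130:370]; cv2.imwrite('pics/s6a.png',cv2.resize(a,(600,600),interpolation=cv2.INTER_CUBIC))"
```

```text
t: 28.0
tcp_pos: [0.4317, 0.2145, 0.153]
tool_rot: [0.459, 0.869, 0.15, 0.107]
force: [0.5, 0.3, 0.8]
finger_gap: 0.003
[ 0.16  0.45  2.14  0.49  0.23 -0.89]
pos [0.4319 0.2152 0.1538] hood [-0.1339  0.1236  0.1538] zax [ 0.3264  0.1645 -0.9308] az -0.9782 roll needed -1.0742
dp cm [ -9.01  -1.81 -15.94] t 28.15 F [-0.41  0.36 -0.31] gap 0.004
```

View pics/s6a.png

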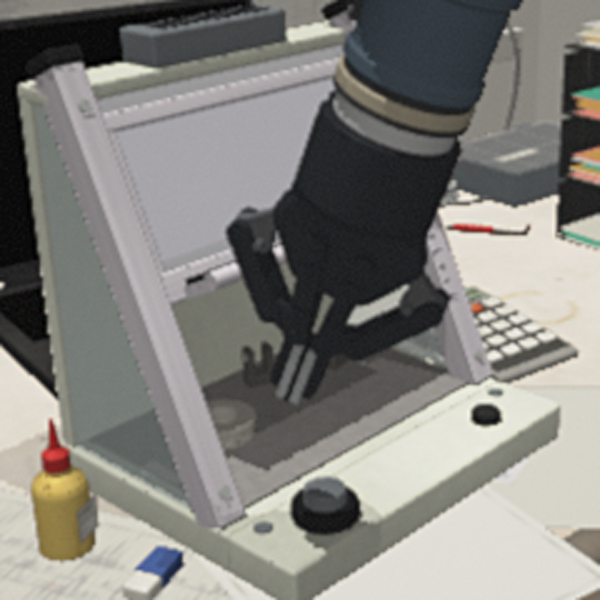

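View pics/w12.png

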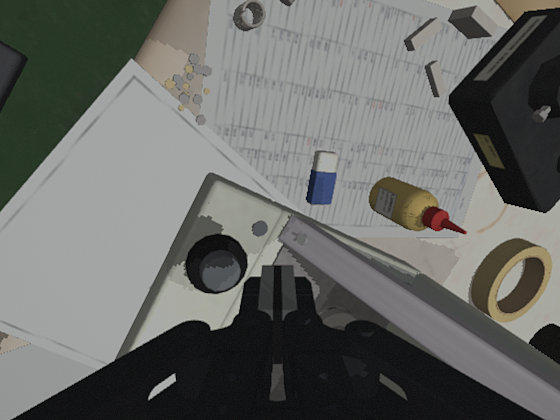

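```bash
python3 -m creep '{"claw":[0,0,0,0,0,0,0,0,0],"dp":[[0,0,-4],[-1,-0.5,-8],[-3,-0.7,-12],[-6,-1.2,-15],[-9,-1.8,-16],[-9,-1.8,-16],[-9,-1.8,-16],[-9,-1.8,-16],[-9,-1.8,-16]],"roll":[-0.13,-0.26,-0.39,-0.52,-0.65,-0.78,-0.91,-1.04,-1.07]}'; python3 -c "
from h import *
delta(hood2w([-.16,.015,.26]));s=snap('wrist','w13')
X=hood2w([-.035,-.13,.168]);u,v=proj(s,X);print(u,v)
u0=int(max(u-40,0));v0=int(v-50)
a=cv2.imread('pics/w13.png')[v0:v0+90,u0:u0+90]; print(u0,v0);cv2.imwrite('pics/w13a.png',cv2.resize(a,(600,600),interpolation=cv2.INTER_NEAREST))
p=pd(s,*map(int,proj(s,BTN)));print('btn',p)"
```

```text
t: 29.05
tcp_pos: [0.4165, 0.104, 0.299]
tool_rot: [-0.05, 0.981, 0.076, 0.169]
force: [0.2, 0.1, -0.1]
finger_gap: 0.0
pos [0.4165 0.104  0.299 ] hood [-0.1599  0.0144  0.299 ] zax [ 0.3239  0.1651 -0.9316] az 0.0762 roll needed -0.0198
dp cm [ 1.34 -0.45  3.64] t 29.05 F [ 0.18  0.14 -0.11] gap 0.0
80.31791961276562 291.9578243584418
40 241
btn [0.45095146 0.18032072 0.04983936]
```

View pics/w13a.png

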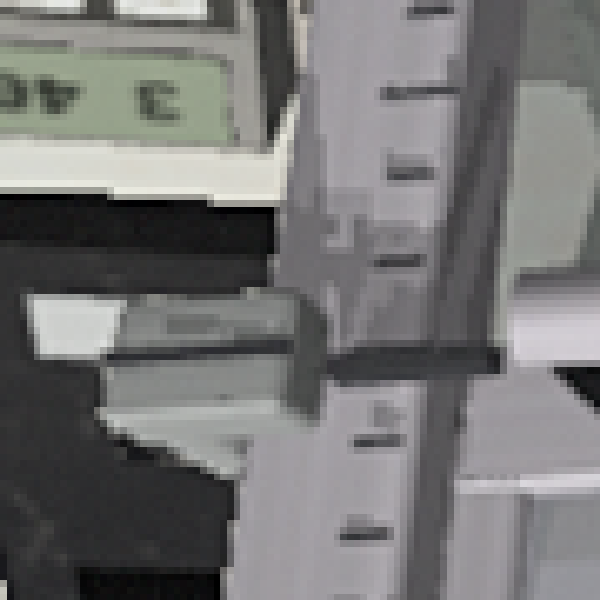

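View pics/w13.png

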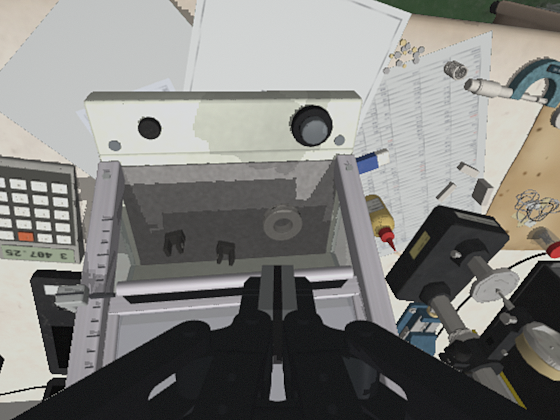

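Run:
```python
from h import *
s=load('w13'); k=600/90
C=lambda a,b:(40+a/k-.5,241+b/k-.5)
print('ptr',onout(s,*C(332,366),.0955),onout(s,*C(490,359),.0955),'edges',onout(s,*C(332,352),.0955),onout(s,*C(332,381),.0955))
print('line',onout(s,*C(290,345),.103),onout(s,*C(115,355),.103),'face',onout(s,*C(290,295),.103),onout(s,*C(285,408),.103))
```

```text
ptr (np.float64(0.13889372500571873), np.float64(-0.1253127856747326)) (np.float64(0.13968206445468348), np.float64(-0.10594883931652391)) edges (np.float64(0.13706181462284833), np.float64(-0.1255321998027209)) (np.float64(0.14084598396587972), np.float64(-0.1250789569889211))
line (np.float64(0.13799039029928636), np.float64(-0.12771006384192857)) (np.float64(0.13745580537029242), np.float64(-0.14833892384893513)) face (np.float64(0.1315137505209651), np.float64(-0.128532428512636)) (np.float64(0.1459291572972837), np.float64(-0.12728700285467356))
```

Pointer is 0.5–0.8 mm above the line, the same as before within reading error. The button is back out (z 0.0498), the other items look to be in place and the arm is clear. Handing in.

```bash
python3 -c "
from station import workorder; print(workorder.sign_off())"
```

```text
the job is handed in; nothing more can be done
None
```

The window is up at the mark, the fan button has been pressed and is back out, and I handed the job in at about 29 s. No verdict was reported.

**Window**
- I pushed it up about 62 mm with the shut fingertips at the lower, rounded nose of the lip, at about 5–7 N. I did not grip it or push from above.
- The fingertips never reached the flat underside. The moves allow no direct tilt, so I got about 20° of lean by pushing against the arm's reach limits. The contact was therefore on the lower half of the nose.
- In the last pictures the pointer was about 0.1 mm below to 0.8 mm above the marker line, which is within my reading and calibration error. I left it, because lowering it would have meant pushing from above.

**Button**
- I pressed it until it bottomed and then released it. Its top measured 49.8 mm before I handed in, against 49.7 mm before the press.
- I pressed harder than needed: the wrist read 51 N at the end, when about 4 N would have done. That was at the fingertips only, and under the 120 N wrist limit.

**Checks that were not clean**
- Joint 6 touched its −2.85 rad limit several times, with readings down to about −2.86. Joint 3 sat at both ends of its range, with readings down to 0.217 and up to 2.441.
- The wrist force jumped briefly to 27 N in free air as the arm reached full stretch.

In the last view the clamp and the things in and around the hood looked undisturbed, and the arm was clear of everything. I judged that by eye and did not measure each item again.

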